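# Put the dye jars away in the dry-store carousel and close its keyed lid

## Robot

A 6-joint arm with a two-finger parallel gripper is mounted at the origin on a cart in front of the work surface, level with it; the furniture and walls round the work are solid. World frame = base frame: x ahead of the robot, y to its left, z up, the work surface at z = 0. Lengths are in mm, angles in rad, forces in N, time in s.
With the tool pointing down it reaches from about 350 to 775 mm from the base axis. Payload 7.3 kg.
Tool frame: the origin (TCP) lies between the finger pads; the fingertips stand 25 mm ahead of it and the grasp point (between the pads) lies 6 mm ahead of it; z points along the fingers, y is the direction in which the jaws open and shut (so a half turn about z gives the same grasp; the last joint's range is limited). The gripper opens to 92 mm and grips with 3 to 60 N. Pads are 19 mm wide; open, the fingers measure 130 mm over their backs; the gripper's body (75 mm by 190 mm) begins 47 mm behind the grasp point.
Start: joints at [-1.401, 0.342, 1.524, -0, 1.275, -0.146], TCP at [163.075, -499.048, 251.741] pointing down, gripper open.
Joint ranges: [-2.53, 2.53], [-0.77, 2.02], [0.04, 2.7], [-1, 4.14], [0.28, 2.66], [-3.11, 3.11]. Speed limits (rad/s): [2.57, 2.57, 3.14, 3.14, 3.14, 3.14].

## Interface

Orientations are given as [roll, pitch, yaw] about the fixed x, y, z axes, in that order (R = Rz(yaw) Ry(pitch) Rx(roll)).
In Python, from plant import get_obs, capture, calibration, close_job gives the robot as it stands. The module is installed in compiled form; this text tells all that it offers.
- The arm moves only by the shell command python3 -m jog 'ROWS'. ROWS is JSON, one flat list of numbers, 5 for each row, row after row: the closure, from 0 (fully open) to 1 (shut), then the shift along the tool's x, y, z in mm, then the turn about the tool's z in degrees. In form: [fingers, tx, ty, tz, yaw, fingers, tx, ty, tz, yaw, ...]. A call has 1 to 5 rows; each row shifts and turns the pose as measured when the row begins, along the tool's axes as they then stand; what a row does not reach is not made up. A row lasts 1/10 s, in which the tool goes at most 50 mm and 8.59 degrees, less where a joint would pass 70% of its speed; a pose out of reach is approached as far as the arm can. A call is refused whole if a number of a shift passes 50 or a number of a turn 8.59, either way. A call with a gripper value outside its range is refused whole. The fingers move at their own pace and stop on an object; the grip force is fixed at half the most. Time passes only in rows, so rows that do not move let the fingers close. It gives the time, the measured TCP pose, the force and the opening at its end, in the units of the state.
- get_obs(): the state, without advancing time (a new reading comes with each control period).
- capture(name): name is "side" or "top"; returns (picture, depth): 384x512x3 uint8, red, green, blue; 384x512 float32, mm along the optical axis (not along the pixel's ray), 0 where there is no reading.
- calibration(name): a dict with "fovy" (degrees; the focal length in pixels is half the picture's height over the tangent of half this angle, whatever the lens; pixels are square), "cx", "cy" (the principal point, pixels), "R" (3x3) and "t" (3): a world point X has camera coordinates R X + t. Camera axes: x right, y down, z forward; pixel columns grow to the right and rows downward; lengths in mm; the calibration is good to about 2 mm. A picture is of the moment at which its call begins. calibration takes no time and is no camera call.
- close_job(): hands the job in, once; it reports no verdict.
The state is a dict: "time": time; "joint_positions": joint angles; "dq": joint speeds; "tau": joint torques, N m; "tool_pos": TCP position; "tcp_rot": TCP orientation; "contact_force": force on the tool from outside, world axes, zero at the start; "moment": the same for the moment, N m; "grip_width": finger opening in mm.
Only numpy, scipy, OpenCV 4.12 (cv2) and the standard library are available. Lean on these libraries where they do the work, as an engineer would, in place of code of your own. Each camera call takes 0.05 s, during which the arm holds its last target.

## Task

Put all the dye jars that stand on the worktop away in the dry-store carousel, each upright on the floor of an empty pocket of its own: only the pocket below the round port can be reached, so push the carousel round by its hand posts to the next detent whenever that pocket is taken. Then close the port: set the lid on the port's rim with its key about a quarter turn away from the notch (that wipes the seal), turn it on the rim, without lifting it, until the key drops into the notch, and leave it seated flush. Leave the other things on the worktop where they are.

Things in the scene. Friction and masses are not known exactly. Their poses are not given: they have to be found in the camera images.
- dry_store: the dry store, fixed: a clear drum, 242 mm across, 26 to 97 mm above the worktop, with a grey top plate over a turning carousel whose aluminium flange (290 mm across, top at 20 mm) shows below it; a plug and a gauge rise to 117 mm on the half away from the port. Origin: centre of its underside on the carousel's vertical axis, z up, own -x points from the axis to the port
- port (a point): centre of the round loading port, in the plane of its rim, 107 mm above the worktop and 62 mm from the carousel's axis. The rim is an aluminium collar, 100 mm inner and 114 mm outer diameter, 10 mm above the drum's top plate; the plate is 4 mm thick and below it is free space. Axes as dry_store
- notch (a point): centre of the rim's notch at rim height: an 11 mm wide, 8.5 mm deep radial slot through the collar on the side away from the carousel's axis (own -x), 53.5 mm from the port's centre
- carousel (a joint): angle of the carousel, rad, growing anticlockwise from above, no end stops. A detent holds it at every multiple of 2*pi/5 (within about 0.05) and draws it in from up to 36 degrees either side; 2 to 3 N sideways on a post carries it over the middle. At k*2*pi/5 pocket number (-k mod 5) lies below the port
- pocket0 (a point): centre of the floor of pocket 0 of the carousel, 20 mm above the worktop, 62 mm from the carousel's axis; a white cup of 58 mm inner diameter with a wall 20 mm high, pockets follow one another anticlockwise at 72 degrees. This one already holds a stored jar that belongs to it and stays there
- pocket1 (a point): centre of the floor of pocket 1 of the carousel, 20 mm above the worktop, 62 mm from the carousel's axis; a white cup of 58 mm inner diameter with a wall 20 mm high, pockets follow one another anticlockwise at 72 degrees. Empty at the start
- pocket2 (a point): centre of the floor of pocket 2 of the carousel, 20 mm above the worktop, 62 mm from the carousel's axis; a white cup of 58 mm inner diameter with a wall 20 mm high, pockets follow one another anticlockwise at 72 degrees. Empty at the start
- pocket3 (a point): centre of the floor of pocket 3 of the carousel, 20 mm above the worktop, 62 mm from the carousel's axis; a white cup of 58 mm inner diameter with a wall 20 mm high, pockets follow one another anticlockwise at 72 degrees. Empty at the start
- pocket4 (a point): centre of the floor of pocket 4 of the carousel, 20 mm above the worktop, 62 mm from the carousel's axis; a white cup of 58 mm inner diameter with a wall 20 mm high, pockets follow one another anticlockwise at 72 degrees. Empty at the start
- post0 (a point): top centre of one of the five upright hand posts on the carousel's rim, 145 mm above the worktop, 136 mm from the carousel's axis; each is a 16 mm rod standing from the flange to this point, midway in angle between two pockets: post0 stands 36 degrees anticlockwise (from above) of pocket0
- post1 (a point): top centre of one of the five upright hand posts on the carousel's rim, 145 mm above the worktop, 136 mm from the carousel's axis; each is a 16 mm rod standing from the flange to this point, midway in angle between two pockets: post1 stands 36 degrees anticlockwise (from above) of pocket1
- post2 (a point): top centre of one of the five upright hand posts on the carousel's rim, 145 mm above the worktop, 136 mm from the carousel's axis; each is a 16 mm rod standing from the flange to this point, midway in angle between two pockets: post2 stands 36 degrees anticlockwise (from above) of pocket2
- post3 (a point): top centre of one of the five upright hand posts on the carousel's rim, 145 mm above the worktop, 136 mm from the carousel's axis; each is a 16 mm rod standing from the flange to this point, midway in angle between two pockets: post3 stands 36 degrees anticlockwise (from above) of pocket3
- post4 (a point): top centre of one of the five upright hand posts on the carousel's rim, 145 mm above the worktop, 136 mm from the carousel's axis; each is a 16 mm rod standing from the flange to this point, midway in angle between two pockets: post4 stands 36 degrees anticlockwise (from above) of pocket4
- lid: port lid, 0.32 kg, at the start the right way up on the worktop: rubber spigot (96 mm across, 12 mm high, bevelled foot) under a steel disc (116 mm across), black grip bar on top (66 mm along the lid's x, 18 mm wide, 18 to 53 mm above the origin). Origin: centre of the spigot's underside, z up; the key is on its +x side. Home: spigot in the collar, disc on the rim, origin 12 mm below the port point
- lid_key (a point): point on the lid's key at the height of the disc's underside, 53.5 mm from the lid's axis along its +x; meets the notch point when home. The key, a dark steel tongue 8 mm wide, reaches 7 mm down from the disc and 65 mm out from the axis. While it rides on the rim the spigot still centres the lid, which tips about 4 degrees with its origin about 8 mm below the port point
- jar_a: white plastic screw-capped dye jar with a black cap, upright on the worktop: body 46 mm across up to 63 mm, cap 40 mm across, 70 mm high in all, 0.13 kg; origin at the centre of its foot (the jar's axis lies 1 mm from it along its own +y), z up its axis. May be absent
- jar_b: white plastic screw-capped dye jar with a yellow cap, upright on the worktop: body 50 mm across up to 59 mm, cap 45 mm across, 66 mm high in all, 0.13 kg; origin at the centre of its foot (the jar's axis lies 1 mm from it along its own +y), z up its axis. May be absent
- jar_c: white plastic screw-capped dye jar with a black cap, upright on the worktop: body 46 mm across up to 63 mm, cap 40 mm across, 70 mm high in all, 0.13 kg; origin at the centre of its foot (the jar's axis lies 1 mm from it along its own +y), z up its axis. May be absent
- jar_d: white plastic screw-capped dye jar with a yellow cap, upright on the worktop: body 50 mm across up to 59 mm, cap 45 mm across, 66 mm high in all, 0.13 kg; origin at the centre of its foot (the jar's axis lies 1 mm from it along its own +y), z up its axis. May be absent
- beaker: a glass beaker, 62 mm across, 80 mm high, that stands behind the work; leave it alone
- tape_roll: a roll of tape lying flat, 98 mm across, 25 mm high; leave it alone
- brush: a nail brush, 30 x 85 x 55 mm; leave it alone
- clothes_peg: a wooden clothes peg lying among the jars, 72 x 15 x 12 mm; leave it alone

How it is judged (in metres and radians):
On the way, in this order (a step that is already met when the one before it is completed fails the run):
1. every jar stands in a pocket of the carousel ((horizontal distance between jar_a and pocket1 below 0.01 m or horizontal distance between jar_a and pocket2 below 0.01 m or horizontal distance between jar_a and pocket3 below 0.01 m or horizontal distance between jar_a and pocket4 below 0.01 m) and height (world z) of jar_a between 0.015 and 0.026 m and angle between each of jar_a, jar_b, jar_c, jar_d's own z axis and vertical below 0.12 rad and (horizontal distance between jar_b and pocket1 below 0.01 m or horizontal distance between jar_b and pocket2 below 0.01 m or horizontal distance between jar_b and pocket3 below 0.01 m or horizontal distance between jar_b and pocket4 below 0.01 m) and height (world z) of jar_b between 0.015 and 0.026 m and (horizontal distance between jar_c and pocket1 below 0.01 m or horizontal distance between jar_c and pocket2 below 0.01 m or horizontal distance between jar_c and pocket3 below 0.01 m or horizontal distance between jar_c and pocket4 below 0.01 m) and height (world z) of jar_c between 0.015 and 0.026 m and (horizontal distance between jar_d and pocket1 below 0.01 m or horizontal distance between jar_d and pocket2 below 0.01 m or horizontal distance between jar_d and pocket3 below 0.01 m or horizontal distance between jar_d and pocket4 below 0.01 m) and height (world z) of jar_d between 0.015 and 0.026 m), for 0.2 s.
2. the lid rests centred on the port's rim with its key well away from the notch (horizontal distance between lid and port below 0.006 m and z of lid in the frame of port between -0.0107 and -0.001 m and angle between lid's own z axis and vertical below 0.1 rad and distance between lid_key and notch above 0.05 m), for 0.2 s.
3. the lid, still riding on the rim, has been turned until its key is close to the notch (horizontal distance between lid and port below 0.006 m and z of lid in the frame of port between -0.0107 and -0.001 m and angle between lid's own z axis and vertical below 0.1 rad and distance between lid_key and notch between 0.01 and 0.036 m), for 0.05 s.
4. the key has dropped into the notch and the lid is seated (horizontal distance between lid and port below 0.004 m and z of lid in the frame of port between -0.015 and -0.0105 m and angle between lid's own z axis and vertical below 0.03 rad and distance between lid_key and notch below 0.006 m), for 0.2 s.
At the end, for the whole second after the job is handed in: every jar stands upright (7 degrees) in a pocket of its own (10 mm off centre, 6 mm off the floor at most), the lid is home with its key in the notch (4 mm off centre, 6 mm at the key, 1.5 mm high, 2 degrees tilt at most), the carousel is still (all of step 1 and all of step 4 and velocity of joint carousel between -0.05 and 0.05 rad/s and linear speed of lid below 0.02 m/s); the robot touches nothing.
It fails at once if the glass beaker is pushed more than 4 cm away (distance of beaker from where it was at the start of the episode above 0.04 m).
It fails at once if the tape roll is pushed more than 4 cm away (distance of tape_roll from where it was at the start of the episode above 0.04 m).
It fails at once if the nail brush is pushed more than 4 cm away (distance of brush from where it was at the start of the episode above 0.04 m).
It fails at once if the clothes peg is pushed more than 4 cm away (distance of clothes_peg from where it was at the start of the episode above 0.04 m).
Of jar_a, jar_b, jar_c, jar_d only 3 to 4 are there at a start; the rules pass over those that are not, and their reading is None.
At some moment in a run one of lid may be knocked a few centimetres aside while the robot is not near it.
It also fails if it takes over 210 s, if anything falls off the work surface, if the arm or the gripper's body presses on something with over 40 N, if the wrist force passes 120 N, or if a joint passes its speed limit or range.

## Working session

There is one attempt and no reset: what is moved stays moved. The work goes in short steps, Python scripts to look and compute and a shell command to move; the robot and the scene stay as the last step left them, time stands still between calls to the robot, and variables do not carry over. Pictures are saved under pics/ and viewed, and the job is handed in when it is done.

```bash
mkdir -p pics && ls && python3 - <<'E'
from plant import *
import cv2,numpy as np
o=get_obs();print({k:np.round(v,3) for k,v in o.items()})
for n in("side","top"):
    im,d=capture(n);c=calibration(n);print(n,c)
    cv2.imwrite(f"pics/{n}0.png",im[:,:,::-1])
    np.savez(f"{n}0.npz",im=im,d=d)
E
```

```text
pics
{'time': np.float64(0.0), 'joint_positions': array([-1.401,  0.343,  1.525, -0.   ,  1.275, -0.146]), 'dq': array([ 0.   , -0.   ,  0.   , -0.002,  0.001, -0.   ]), 'tau': array([-2.0000e-03, -4.3124e+01, -2.4422e+01,  7.2000e-02,  5.6000e-02,
       -0.0000e+00]), 'tool_pos': array([ 163.007, -498.67 ,  251.048]), 'tcp_rot': array([-3.14 , -0.   ,  0.316]), 'contact_force': array([ 0.291, -0.825, -1.074]), 'moment': array([-0.005,  0.07 ,  0.027]), 'grip_width': np.float64(92.039)}
side {'fovy': 49.74507175743248, 'cx': 253.4625028643968, 'cy': 196.33444411589903, 'R': array([[-0.89295467, -0.44998156,  0.0121886 ],
       [-0.30723795,  0.58945423, -0.7470934 ],
       [ 0.32899363, -0.67086534, -0.66460732]]), 't': array([410.0770949 , 371.33159359, 781.05446299])}
top {'fovy': 51.134308132929746, 'cx': 253.62336463433476, 'cy': 194.96570834745341, 'R': array([[ 0.13835796, -0.99037872,  0.00265976],
       [-0.96501698, -0.13541782, -0.22450887],
       [ 0.22270899,  0.02849588, -0.97446841]]), 't': array([-254.30867502,  570.27639898, 1216.12097582])}
```

View pics/top0.png

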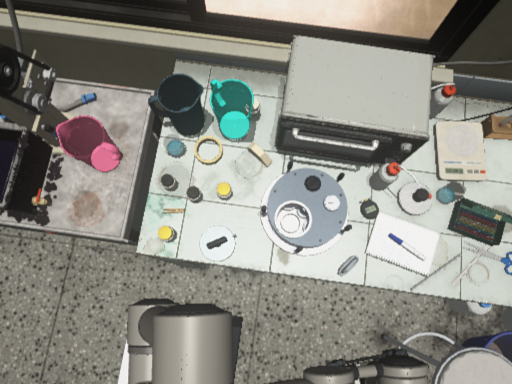

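View pics/side0.png

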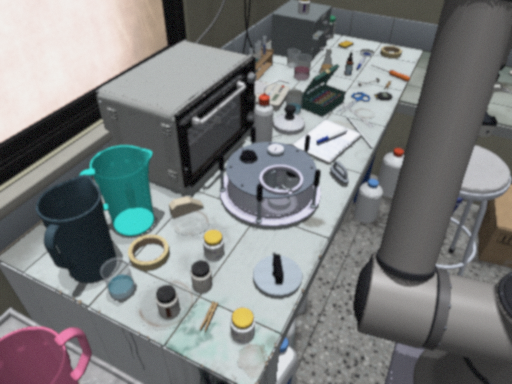

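```bash
cat > h.py <<'E'
import numpy as np,cv2
from plant import *
def K(c): return 192/np.tan(np.radians(c['fovy']/2))
def ray(n,u,v):
    c=calibration(n);f=K(c);R=np.array(c['R']);t=np.array(c['t'])
    d=R.T@np.array([(u-c['cx'])/f,(v-c['cy'])/f,1.]);o=-R.T@t
    return o,d
def onz(n,u,v,z):
    o,d=ray(n,u,v);return o+d*(z-o[2])/d[2]
def proj(n,X):
    c=calibration(n);f=K(c);X=np.atleast_2d(X)
    p=X@np.array(c['R']).T+np.array(c['t'])
    return np.c_[f*p[:,0]/p[:,2]+c['cx'],f*p[:,1]/p[:,2]+c['cy']]
def cloud(n,d):
    c=calibration(n);f=K(c);v,u=np.mgrid[:384,:512]
    p=np.stack([(u-c['cx'])/f*d,(v-c['cy'])/f*d,d],-1)
    return (p-np.array(c['t']))@np.array(c['R'])
E
python3 - <<'E'
from h import *
for n,(x,y,w,h) in dict(top=(135,120,240,150),side=(100,130,260,220)).items():
    z=np.load(n+'0.npz');im=z['im'][y:y+h,x:x+w,::-1]
    s=min(800/w,600/h)
    cv2.imwrite(f'pics/{n}0z.png',cv2.resize(im,None,fx=s,fy=s,interpolation=cv2.INTER_CUBIC));print(s)
E
```

```text
3.3333333333333335
2.727272727272727
```

View pics/top0z.png

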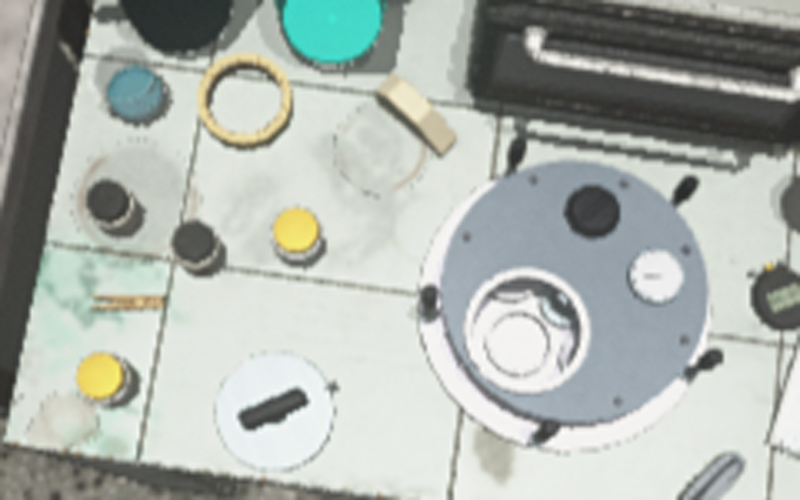

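View pics/side0z.png

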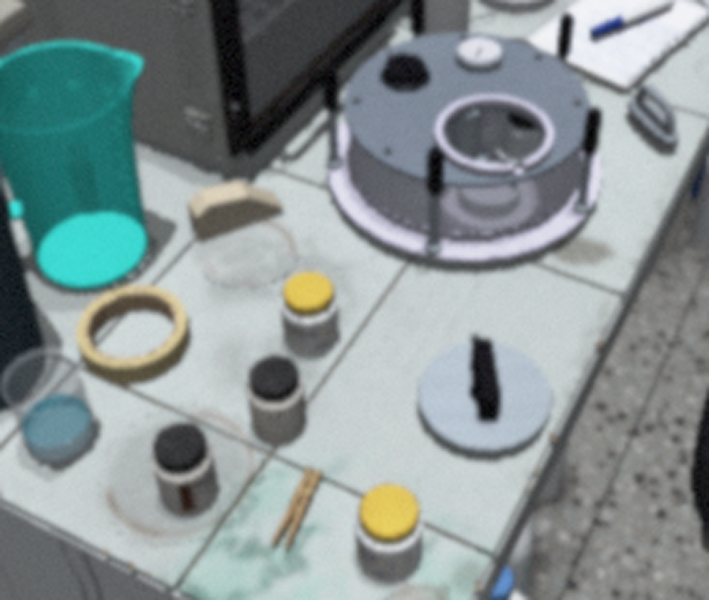

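```bash
cat > jars.py <<'E'
from h import *
def blobs(im,kind,roi):
    hsv=cv2.cvtColor(im,cv2.COLOR_RGB2HSV)
    m=cv2.inRange(hsv,(18,120,110),(35,255,255)) if kind=='y' else cv2.inRange(hsv,(0,0,0),(180,255,75))
    z=np.zeros_like(m);x,y,w,h=roi;z[y:y+h,x:x+w]=m[y:y+h,x:x+w]
    n,l,s,c=cv2.connectedComponentsWithStats(z)
    return [(c[i].round(1),s[i,4],s[i,:4]) for i in range(1,n) if s[i,4]>25]
if __name__=='__main__':
    for n,roi in (('top',(145,165,100,85)),('side',(120,220,240,130))):
        im=np.load(n+'0.npz')['im']
        for k in 'yb':
            for b in blobs(im,k,roi):
                print(n,k,b, onz(n,*b[0],66 if k=='y' else 70).round(1))
E
python3 jars.py
python3 - <<'E'
from h import *
z=np.load('top0.npz');P=cloud('top',z['d']);im=z['im']
for (u,v) in [(224,188),(166,232),(192,192),(167,179),(215,242),(200,225),(288,222),(292,212),(300,212),(316,245),(262,214),(330,210),(270,230),(280,205)]:
    print((u,v),P[v,u].round(1),im[v,u])
E
```

```text
top y (array([223.4, 188.6]), np.int32(122), array([217, 183,  13,  12], dtype=int32)) [607.1 -74.1  66. ]
top y (array([164.7, 232.6]), np.int32(138), array([158, 226,  14,  14], dtype=int32)) [441.9  85.4  66. ]
top b (array([147.3, 178.1]), np.int32(168), array([145, 165,   8,  38], dtype=int32)) [606.5 172.7  70. ]
top b (array([166.2, 181.4]), np.int32(49), array([162, 176,  11,  10], dtype=int32)) [604.2 110.6  70. ]
side y (array([212.5, 237.1]), np.int32(185), array([205, 231,  17,  14], dtype=int32)) [603.1 -68.1  66. ]
side y (array([242.2, 317.7]), np.int32(317), array([233, 308,  20,  20], dtype=int32)) [439.4  90.8  66. ]
side b (array([277.4, 269.3]), np.int32(213), array([273, 255,  10,  29], dtype=int32)) [425.8 -48.2  70. ]
side b (array([200.4, 269. ]), np.int32(200), array([193, 262,  16,  15], dtype=int32)) [575.8  28.3  70. ]
side b (array([357.1, 303.1]), np.int32(225), array([353, 275,   7,  56], dtype=int32)) [245.6 -43.8  70. ]
side b (array([165.7, 294.2]), np.int32(243), array([157, 286,  18,  17], dtype=int32)) [604.4 116.6  70. ]
side b (array([169.2, 311.4]), np.int32(66), array([165, 304,  13,  14], dtype=int32)) [574.2 146.8  70. ]
(224, 188) [608.2 -76.2  70.8] [243 226 113]
(166, 232) [443.8  80.7  70.5] [241 226 106]
(192, 192) [581.6  23.1  68.2] [83 85 81]
(167, 179) [612.5 109.7  69.4] [72 73 70]
(215, 242) [436.  -73.3  52.3] [85 87 86]
(200, 225) [488.9 -10.4   5. ] [228 232 226]
(288, 222) [ 536.3 -294.8   20.7] [243 243 241]
(292, 212) [ 566.8 -302.3   41.7] [241 242 241]
(300, 212) [ 572.8 -329.    29.6] [136 144 146]
(316, 245) [ 465.1 -382.1   96.8] [154 162 169]
(262, 214) [ 545.8 -207.5   47.5] [95 99 98]
(330, 210) [ 576.3 -412.1  106.5] [140 148 150]
(270, 230) [ 502.4 -240.2   19.3] [244 243 242]
(280, 205) [ 570.1 -258.5  108.6] [234 234 234]
```

```bash
python3 - <<'E'
from h import *
for n,(x,y,w,h) in dict(top=(250,160,110,105),side=(210,130,120,105)).items():
    z=np.load(n+'0.npz');im=z['im'][y:y+h,x:x+w,::-1]
    im=cv2.resize(im,None,fx=5,fy=5,interpolation=cv2.INTER_CUBIC)
    im=np.clip(im.astype(float)*1.0,0,255).astype(np.uint8)
    for i in range(0,w,10): cv2.putText(im,str(x+i),(i*5,10),0,.35,(0,0,255));cv2.line(im,(i*5,12),(i*5,16),(0,0,255))
    for i in range(0,h,10): cv2.putText(im,str(y+i),(0,i*5+4),0,.35,(0,0,255))
    cv2.imwrite(f'pics/{n}0d.png',im)
    print(n,-np.array(calibration(n)['R']).T@calibration(n)['t'])
E
```

```text
top [ 314.67096808 -209.29074556 1313.77999182]
side [223.30547008 489.62651969 791.51562749]
```

View pics/top0d.png

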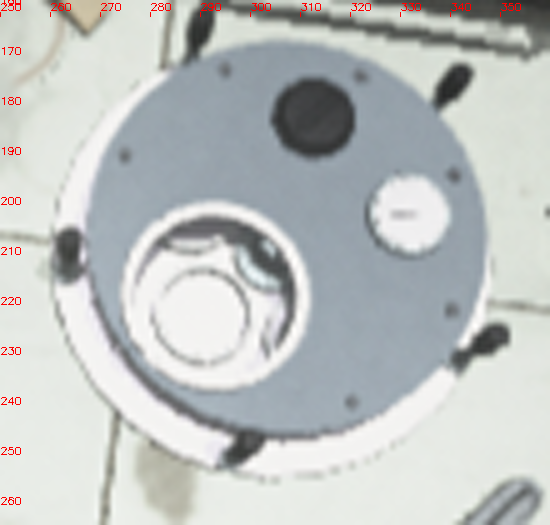

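View pics/side0d.png

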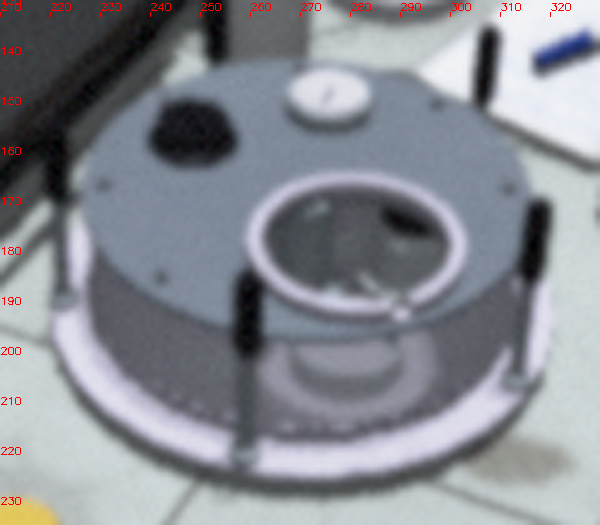

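```bash
cat > drum.py <<'E'
from h import *
from scipy.optimize import least_squares
def circ(pts,r):
    f=lambda p:np.hypot(pts[:,0]-p[0],pts[:,1]-p[1])-r
    s=least_squares(f,pts.mean(0),loss='soft_l1',f_scale=1.5)
    return s.x,np.abs(f(s.x))
def contour(m):
    c,_=cv2.findContours(m,cv2.RETR_EXTERNAL,cv2.CHAIN_APPROX_NONE);return max(c,key=cv2.contourArea)[:,0,:]
def go(n,im):
    hsv=cv2.cvtColor(im,cv2.COLOR_RGB2HSV)
    roi=(255,160,100,100) if n=='top' else (220,135,110,90)
    x,y,w,h=roi
    m=cv2.inRange(hsv,(95,20,90),(125,90,190)) if n=='top' else cv2.inRange(hsv,(95,20,85),(125,90,175))
    z=np.zeros_like(m);z[y:y+h,x:x+w]=m[y:y+h,x:x+w]
    z=cv2.morphologyEx(z,cv2.MORPH_OPEN,np.ones((3,3),np.uint8))
    return z
if __name__=='__main__':
    for n in('top','side'):
        im=np.load(n+'0.npz')['im'];m=go(n,im)
        c=contour(m);hl=cv2.convexHull(c)[:,0,:]
        P=np.array([onz(n,u,v,97)[:2] for u,v in c])
        x,r=circ(P,121)
        for _ in range(4):
            k=r<3; x,r=circ(P[k],121); r=np.abs(np.hypot(*(P-x).T)-121)
        print(n,'axis',x.round(1),k.sum(),len(c),r[k].mean())
        o=im[:,:,::-1].copy();o[m>0]=(0,255,0);cv2.imwrite(f'pics/m_{n}.png',cv2.resize(o[130:270,200:370],None,fx=4,fy=4))
E
python3 drum.py
```

```text
top axis [ 579.8 -342. ] 200 303 0.9899247795969427
side axis [ 555.9 -292.5] 48 384 1.4815582865954753
```

```bash
python3 - <<'E'
import cv2,numpy as np
a=cv2.imread('pics/m_top.png');b=cv2.imread('pics/m_side.png');cv2.imwrite('pics/m2.png',cv2.resize(np.hstack([a,b]),(800,330)))
E
```

```text
(no output)
```

View pics/m2.png

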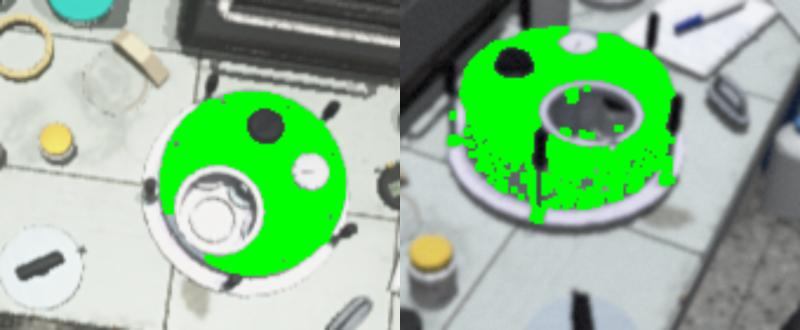

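```bash
cat > port.py <<'E'
from drum import *
def collar(n,im,g,thr,r_out=57,zz=107):
    gray=cv2.cvtColor(im,cv2.COLOR_RGB2GRAY).astype(float)
    c=onz(n,*g,zz)[:2]
    C=onz(n,*g,zz)
    cam=-np.array(calibration(n)['R']).T@np.array(calibration(n)['t'])
    # radial edge scan: strongest drop bright->dark near r_out, far half only
    pts=[]
    for it in range(4):
        away=c-cam[:2];away/=np.linalg.norm(away)
        pts=[]
        for a in np.radians(np.arange(0,360,4)):
            d=np.array([np.cos(a),np.sin(a)])
            if d@away<-0.1: continue
            rr=np.arange(r_out-8,r_out+8,0.5)
            uv=proj(n,np.c_[c+rr[:,None]*d,np.full(len(rr),zz)])
            v=cv2.remap(gray.astype(np.float32),uv[:,0].astype(np.float32)[None],uv[:,1].astype(np.float32)[None],cv2.INTER_LINEAR)[0]
            gr=np.gradient(v);i=np.argmin(gr)
            if gr[i]<-2: pts.append(c+rr[i]*d)
        pts=np.array(pts);c,r=circ(pts,r_out)
    return c,r.mean(),len(pts)
if __name__=='__main__':
    for n,g in(('top',(291,221)),('side',(281,178))):
        im=np.load(n+'0.npz')['im'];print(n,collar(n,im,g,0))
    # drum plate edge same approach side
    im=np.load('side0.npz')['im'];print('side plate',collar('side',im,(272,170),0,121,97))
    im=np.load('top0.npz')['im'];print('top plate',collar('top',im,(305,208),0,121,97))
E
python3 port.py
```

```text
top (array([ 534.95303454, -301.76103723]), np.float64(0.6449659468202631), 48)
side (array([ 532.92423026, -303.41666604]), np.float64(0.9106515592768906), 48)
side plate (array([ 584.75059999, -331.18083945]), np.float64(3.2971255937498043), 28)
top plate (array([ 566.77447018, -347.22480205]), np.float64(2.0871161258836706), 15)
```

```bash
cat > ov.py <<'E'
from h import *
A=np.array([580.2,-343.8]);ph=np.radians(138.2)
def overlay(n,im,fn,roi,ang=ph,A=A,s=5):
    x,y,w,h=roi
    o=cv2.resize(im[y:y+h,x:x+w,::-1],None,fx=s,fy=s,interpolation=cv2.INTER_CUBIC)
    def P(p,col,r=2):
        for q in proj(n,p): cv2.circle(o,(int((q[0]-x+.5)*s),int((q[1]-y+.5)*s)),r,col,-1)
    t=np.linspace(0,2*np.pi,60)
    pt=A+62*np.array([np.cos(ang),np.sin(ang)])
    c=lambda c,r,z:np.c_[c[0]+r*np.cos(t),c[1]+r*np.sin(t),np.full(60,z)]
    P(c(pt,57,107),(0,0,255),1);P(c(pt,50,107),(0,0,255),1);P(c(A,121,97),(0,200,0),1);P(c(A,145,20),(255,0,0),1)
    P(c(pt,29,40),(255,0,255),1)
    for k in range(5):
        a=ang+np.radians(36+72*k);q=A+136*np.array([np.cos(a),np.sin(a)])
        P(np.r_[q,145],(0,255,255),3);P(np.r_[q,20],(0,255,255),3)
    nn=pt+53.5*np.array([np.cos(ang),np.sin(ang)]);P(np.r_[nn,107],(255,255,0),3)
    cv2.imwrite(fn,o)
if __name__=='__main__':
    overlay('top',np.load('top0.npz')['im'],'pics/ovt.png',(250,160,110,105))
    overlay('side',np.load('side0.npz')['im'],'pics/ovs.png',(210,130,120,105))
E
python3 ov.py
```

```text
(no output)
```

View pics/ovt.png

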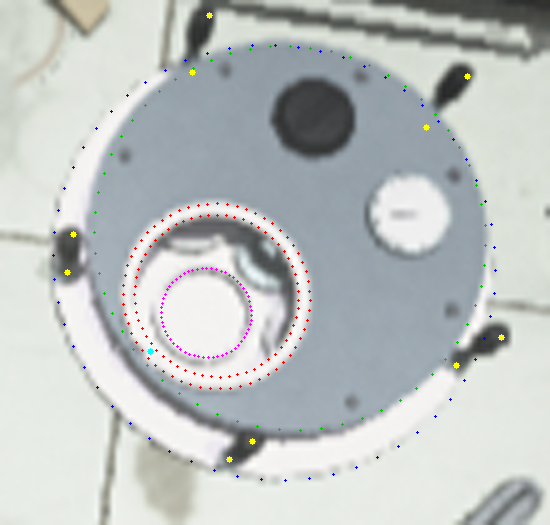

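View pics/ovs.png

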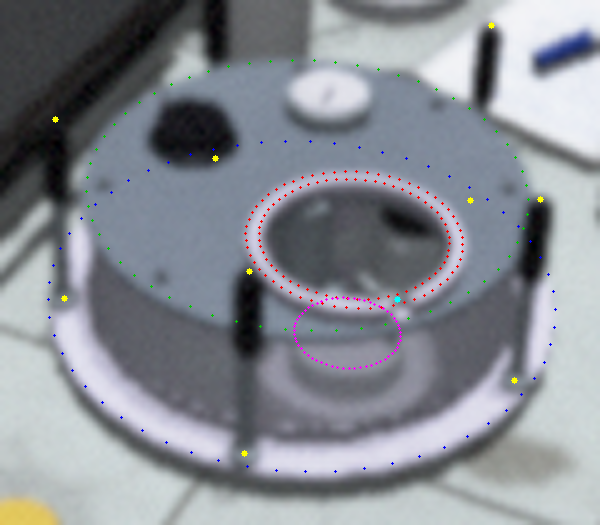

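```bash
python3 - <<'E'
from h import *
from ov import A,ph
def rel(p):
    d=p[:2]-A;return np.hypot(*d).round(0),(np.degrees(np.arctan2(d[1],d[0]))-138.2).round(0)
for n,uv in(('side',(291,174)),('side',(296,177)),('side',(273,171)),('top',(302,212)),('top',(305,214))):
    for z in (90,60,30): print(n,uv,z,rel(onz(n,*uv,z)))
d=np.load('top0.npz')['d'];P=cloud('top',d)
for v in range(200,240,3): print(v,[int(P[v,u,2]) for u in range(274,314,2)])
E
```

```text
side (291, 174) 90 (np.float64(59.0), np.float64(-315.0))
side (291, 174) 60 (np.float64(61.0), np.float64(-278.0))
side (291, 174) 30 (np.float64(82.0), np.float64(-252.0))
side (296, 177) 90 (np.float64(76.0), np.float64(40.0))
side (296, 177) 60 (np.float64(72.0), np.float64(-291.0))
side (296, 177) 30 (np.float64(86.0), np.float64(-265.0))
side (273, 171) 90 (np.float64(12.0), np.float64(6.0))
side (273, 171) 60 (np.float64(28.0), np.float64(-219.0))
side (273, 171) 30 (np.float64(66.0), np.float64(-211.0))
top (302, 212) 90 (np.float64(24.0), np.float64(4.0))
top (302, 212) 60 (np.float64(17.0), np.float64(-0.0))
top (302, 212) 30 (np.float64(11.0), np.float64(-10.0))
top (305, 214) 90 (np.float64(24.0), np.float64(31.0))
top (305, 214) 60 (np.float64(18.0), np.float64(38.0))
top (305, 214) 30 (np.float64(12.0), np.float64(-309.0))
200 [97, 96, 96, 101, 98, 97, 99, 95, 111, 110, 106, 95, 101, 99, 96, 103, 96, 96, 104, 97]
203 [95, 96, 98, 98, 105, 104, 111, 99, 96, 22, 97, 102, 109, 105, 112, 98, 99, 96, 98, 1313]
206 [101, 97, 104, 107, 99, 23, 18, 21, 20, 26, 41, 21, 33, 27, 1
[... 313 characters left out ...]
20, 40, 18, 24, 25, 22, 23, 20, 24, 34, 21, 24, 21, 22, 40, 109, 101]
221 [104, 106, 23, 22, 17, 25, 21, 20, 24, 18, 25, 21, 25, 44, 26, 22, 22, 58, 111, 97]
224 [98, 106, 21, 16, 20, 16, 21, 25, 21, 17, 24, 15, 24, 38, 1313, 22, 41, 107, 108, 100]
227 [98, 103, 109, 22, 39, 20, 23, 20, 20, 20, 19, 26, 41, 24, 22, 20, 49, 109, 96, 93]
230 [42, 103, 99, 100, 25, 21, 41, 18, 21, 14, 39, 1313, 23, 23, 21, 41, 108, 104, 103, 99]
233 [20, 36, 97, 96, 107, 1313, 19, 21, 24, 20, 20, 23, 19, 111, 106, 104, 99, 96, 99, 104]
236 [18, 23, 31, 50, 97, 101, 97, 107, 108, 108, 107, 109, 106, 101, 98, 96, 94, 98, 98, 99]
239 [16, 17, 22, 21, 34, 59, 98, 95, 98, 96, 100, 95, 95, 94, 96, 101, 99, 98, 97, 98]
```

```bash
cat > caps.py <<'E'
from drum import *
def cap(n,im,c,kind):
    hsv=cv2.cvtColor(im,cv2.COLOR_RGB2HSV)
    ch=(hsv[:,:,1] if kind=='y' else 255-hsv[:,:,2]).astype(np.float32)
    r0,zz=(22.5,66) if kind=='y' else (20,70)
    cam=-np.array(calibration(n)['R']).T@np.array(calibration(n)['t']);c=np.array(c,float)
    for it in range(6):
        away=c-cam[:2];away/=np.linalg.norm(away);pts=[]
        for a in np.radians(np.arange(0,360,6)):
            d=np.array([np.cos(a),np.sin(a)])
            if d@away<0: continue
            rr=np.arange(r0-9,r0+9,0.5)
            uv=proj(n,np.c_[c+rr[:,None]*d,np.full(len(rr),zz)]).astype(np.float32)
            v=cv2.remap(ch,uv[:,0][None],uv[:,1][None],cv2.INTER_LINEAR)[0]
            g=np.gradient(v);i=np.argmin(g)
            w=np.clip(-g,0,None)*(np.abs(rr-rr[i])<3)
            if g[i]<-3: pts.append(c+d*(w@rr)/w.sum())
        pts=np.array(pts);c,r=circ(pts,r0)
    return c.round(1),r.mean().round(2),len(pts)
G=dict(Y1=('y',(605,-72)),Y2=('y',(441,87)),B1=('b',(577,26)),B2=('b',(605,114)))
if __name__=='__main__':
    for n in('top','side'):
        im=np.load(n+'0.npz')['im']
        for k,(t,g) in G.items(): print(n,k,cap(n,im,g,t))
    for (u,v) in [(175,148),(175,210),(258,155),(208,150)]: print((u,v),onz('top',u,v,10).round(0))
E
python3 caps.py
```

```text
top Y1 (array([606.5, -74.2]), np.float64(0.47), 30)
top Y2 (array([442.1,  85.1]), np.float64(0.46), 30)
top B1 (array([582. ,  21.6]), np.float64(0.55), 30)
top B2 (array([610.4, 110.6]), np.float64(0.56), 30)
side Y1 (array([604.3, -70.2]), np.float64(0.56), 30)
side Y2 (array([440. ,  89.9]), np.float64(0.51), 30)
side B1 (array([579.1,  25.4]), np.float64(0.44), 30)
side B2 (array([607.3, 114.2]), np.float64(0.53), 30)
(175, 148) [739. 118.  10.]
(175, 210) [526.  79.  10.]
(258, 155) [ 753. -167.   10.]
(208, 150) [747.   5.  10.]
```

```bash
cat > plan.py <<'E'
import sys
from h import *
def tool(yaw): return np.array([[np.cos(yaw),np.sin(yaw),0],[np.sin(yaw),-np.cos(yaw),0],[0,0,-1]])
def plan(tx,ty,tz,tyaw=48.2,step=48):
    o=get_obs();p=np.array(o['tool_pos']);y=np.degrees(o['tcp_rot'][2])
    dy=(tyaw-y+180)%360-180;d=np.array([tx,ty,tz])-p
    # number of rows: per-axis limit in tool frame
    for N in range(1,60):
        if abs(dy)/N>8.5 : continue
        sh=[tool(np.radians(y+dy*i/N))@(d/N) for i in range(N)]
        if np.linalg.norm(d/N)<=step: break
    print('pos',p.round(1),'yaw',round(y,1),'d',d.round(1),'dyaw',round(dy,1),'N',N)
    for s in sh: print('  ',s.round(1).tolist(),round(dy/N,2))
if __name__=='__main__': plan(*map(float,sys.argv[1:]))
E
python3 plan.py 605.4 -72.2 200
```

```text
pos [ 163.  -498.7  251.1] yaw 18.1 d [442.4 426.5 -51.1] dyaw 30.1 N 13
   [42.5, -20.6, 3.9] 2.32
   [43.3, -18.9, 3.9] 2.32
   [44.1, -17.1, 3.9] 2.32
   [44.7, -15.3, 3.9] 2.32
   [45.3, -13.5, 3.9] 2.32
   [45.8, -11.7, 3.9] 2.32
   [46.2, -9.8, 3.9] 2.32
   [46.6, -7.9, 3.9] 2.32
   [46.9, -6.0, 3.9] 2.32
   [47.1, -4.1, 3.9] 2.32
   [47.2, -2.2, 3.9] 2.32
   [47.3, -0.3, 3.9] 2.32
   [47.2, 1.6, 3.9] 2.32
```

```bash
python3 -m jog '[0.25,42,-20,4,2.3, 0.25,43,-19,4,2.3, 0.25,44,-17,4,2.3, 0.25,45,-15,4,2.3, 0.25,45,-14,4,2.3]'; python3 -m jog '[0.25,46,-12,4,2.3, 0.25,46,-10,4,2.3, 0.25,47,-8,4,2.3, 0.25,47,-6,4,2.3, 0.25,47,-4,4,2.3]'; python3 plan.py 605.4 -72.2 150
```

```text
time: 0.6
tool_pos: [356.5, -365.2, 228.9]
tcp_rot: [-3.139, 0.002, 0.096]
contact_force: [0.1, -1.3, 0.7]
grip_width: 69.1
time: 1.1
tool_pos: [595.7, -315.0, 206.3]
tcp_rot: [-3.138, 0.006, -0.111]
contact_force: [-0.5, -1.9, -0.6]
grip_width: 68.7
pos [ 595.7 -315.   206.3] yaw -6.3 d [  9.7 242.8 -56.3] dyaw 54.5 N 7
   [-2.4, -34.6, 8.0] 7.79
   [2.3, -34.6, 8.0] 7.79
   [6.9, -34.0, 8.0] 7.79
   [11.5, -32.8, 8.0] 7.79
   [15.8, -30.9, 8.0] 7.79
   [19.9, -28.5, 8.0] 7.79
   [23.5, -25.5, 8.0] 7.79
```

```bash
sed -i 's/round(dy\/N,2)/round(-dy\/N,2)/' plan.py && python3 -m jog '[0.25,-2,-34,6,-7.8, 0.25,2,-34,6,-7.8, 0.25,7,-34,6,-7.8, 0.25,11,-33,6,-7.8, 0.25,16,-31,6,-7.8]'; python3 -m jog '[0.25,20,-28,5,-7.8, 0.25,23,-25,5,-7.8,0.25,0,0,0,0]'; python3 plan.py 605.4 -72.2 100
```

```text
time: 1.6
tool_pos: [606.9, -139.4, 165.8]
tcp_rot: [-3.129, 0.006, 0.592]
contact_force: [0.3, -0.2, -0.1]
grip_width: 68.6
time: 1.9
tool_pos: [606.3, -63.4, 153.3]
tcp_rot: [-3.122, 0.003, 0.883]
contact_force: [-0.7, -1.1, 0.6]
grip_width: 69.0
pos [606.3 -63.4 153.3] yaw 50.6 d [ -0.9  -8.8 -53.3] dyaw -2.4 N 2
   [-3.7, 2.4, 26.6] 1.21
   [-3.6, 2.5, 26.6] 1.21
```

```bash
python3 -m jog '[0.25,-4,2,25,1.2, 0.25,-4,2,25,1.2, 0.25,0,0,0,0]'; python3 plan.py 605.4 -72.2 61;python3 - <<'E'
from h import *
print(np.round(get_obs()['tcp_rot'],4),np.round(get_obs()['joint_positions'],3))
for n in('top','side'):
    im,d=capture(n);np.savez(n+'1.npz',im=im,d=d)
a=cv2.resize(np.load('top1.npz')['im'][140:260,150:290,::-1],None,fx=3.5,fy=3.5,interpolation=cv2.INTER_CUBIC)
b=cv2.resize(np.load('side1.npz')['im'][170:290,140:280,::-1],None,fx=3.5,fy=3.5,interpolation=cv2.INTER_CUBIC)
cv2.imwrite('pics/g1.png',cv2.resize(np.hstack([a,b]),(800,343)))
E
```

```text
time: 2.2
tool_pos: [603.6, -71.3, 102.0]
tcp_rot: [-3.123, 0.005, 0.84]
contact_force: [0.4, 0.7, 0.4]
grip_width: 68.9
pos [603.6 -71.3 102. ] yaw 48.1 d [  1.8  -0.9 -41. ] dyaw 0.1 N 1
   [0.5, 1.9, 41.0] -0.07
[-3.1231  0.0046  0.84  ] [-0.246  0.645  1.456  0.005  1.058  0.482]
```

View pics/g1.png

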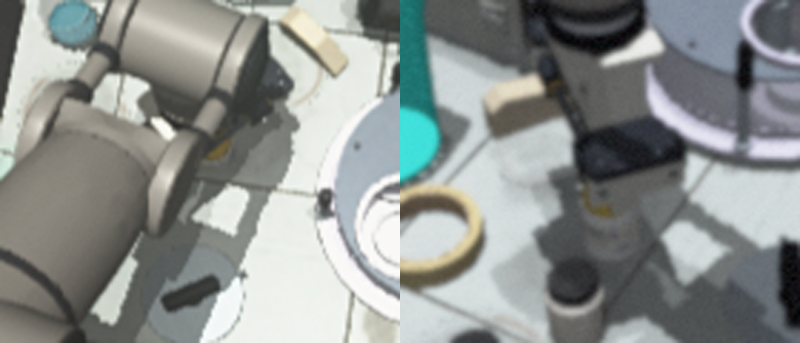

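```bash
python3 -m jog '[0.25,0,2,20,0, 0.25,0,0,20,0, 0.25,0,0,1,0]'; python3 plan.py 605.4 -72.2 61
```

```text
time: 2.6
tool_pos: [610.0, -74.3, 68.5]
tcp_rot: [-3.136, -0.002, 0.839]
contact_force: [-0.6, -0.7, 0.2]
grip_width: 69.0
pos [610.  -74.3  68.5] yaw 48.1 d [-4.6  2.1 -7.5] dyaw 0.1 N 1
   [-1.5, -4.9, 7.5] -0.1
```

```bash
python3 -m jog '[0.25,-1.5,-5,8,0, 0.25,0,0,0,0]'; python3 plan.py 605.4 -72.2 61;  python3 plan.py 605.4 -72.2 61
```

```text
time: 2.8
tool_pos: [606.3, -72.6, 62.6]
tcp_rot: [-3.139, -0.004, 0.839]
contact_force: [-0.5, -0.1, -0.4]
grip_width: 69.0
pos [606.3 -72.6  62.6] yaw 48.1 d [-0.9  0.4 -1.6] dyaw 0.1 N 1
   [-0.3, -0.9, 1.6] -0.13
pos [606.3 -72.6  62.6] yaw 48.1 d [-0.9  0.4 -1.6] dyaw 0.1 N 1
   [-0.3, -0.9, 1.6] -0.13
```

Close and lift.

```bash
python3 -m jog '[1,0,0,0,0, 1,0,0,0,0, 1,0,0,0,0]';python3 -m jog '[1,0,0,-20,0, 1,0,0,-40,0, 1,0,0,-45,0, 1,0,0,-45,0, 1,0,0,-10,0]'; python3 plan.py 534 -302.5 225
```

```text
time: 3.1
tool_pos: [607.5, -72.8, 65.4]
tcp_rot: [3.141, -0.006, 0.839]
contact_force: [0.8, -0.8, -1.6]
grip_width: 49.5
time: 3.6
tool_pos: [605.2, -73.0, 228.2]
tcp_rot: [-3.135, -0.002, 0.839]
contact_force: [0.0, 0.2, -1.4]
grip_width: 49.3
pos [605.2 -73.  228.2] yaw 48.1 d [ -71.2 -229.5   -3.2] dyaw 0.1 N 6
   [-36.4, 16.7, 0.5] -0.02
   [-36.4, 16.7, 0.5] -0.02
   [-36.4, 16.7, 0.5] -0.02
   [-36.4, 16.7, 0.5] -0.02
   [-36.4, 16.7, 0.5] -0.02
   [-36.4, 16.7, 0.5] -0.02
```

```bash
python3 -m jog '[1,-36,17,0,0, 1,-36,17,0,0, 1,-36,17,0,0, 1,-36,17,0,0, 1,-36,17,0,0]';python3 -m jog '[1,-36,17,0,0, 1,0,0,0,0,1,0,0,0,0]'; python3 plan.py 534 -302.5 225
```

```text
time: 4.1
tool_pos: [548.6, -263.7, 228.0]
tcp_rot: [-3.137, -0.006, 0.849]
contact_force: [0.2, 0.5, -1.5]
grip_width: 49.2
time: 4.4
tool_pos: [533.9, -308.1, 224.8]
tcp_rot: [-3.133, -0.004, 0.843]
contact_force: [-0.4, 0.9, -0.7]
grip_width: 49.4
pos [ 533.9 -308.1  224.8] yaw 48.3 d [0.1 5.6 0.2] dyaw -0.1 N 1
   [4.2, -3.7, -0.2] 0.08
```

```bash
python3 -m jog '[1,4,-4,15,0, 1,0,0,20,0, 1,0,0,10,0,1,0,0,0,0]'; python3 plan.py 534 -302.5 175;cat > shot.py <<'E'
import sys
from h import *
tag=sys.argv[1];R=eval(sys.argv[2]) if len(sys.argv)>2 else ((230,140,140,125),(200,110,140,125))
o=[]
for n,(x,y,w,h) in zip(('top','side'),R):
    im,d=capture(n);np.savez(f'{n}_{tag}.npz',im=im,d=d)
    o.append(cv2.resize(im[y:y+h,x:x+w,::-1],(400,int(400*h/w)),interpolation=cv2.INTER_CUBIC))
m=max(a.shape[0] for a in o)
o=[cv2.copyMakeBorder(a,0,m-a.shape[0],0,0,0) for a in o]
cv2.imwrite(f'pics/{tag}.png',np.hstack(o))
E
python3 shot.py p1
```

```text
time: 4.8
tool_pos: [534.2, -298.2, 177.4]
tcp_rot: [-3.131, -0.005, 0.846]
contact_force: [-0.4, 0.4, -1.1]
grip_width: 49.5
pos [ 534.2 -298.2  177.4] yaw 48.4 d [-0.2 -4.3 -2.4] dyaw -0.2 N 1
   [-3.4, 2.7, 2.4] 0.25
```

View pics/p1.png

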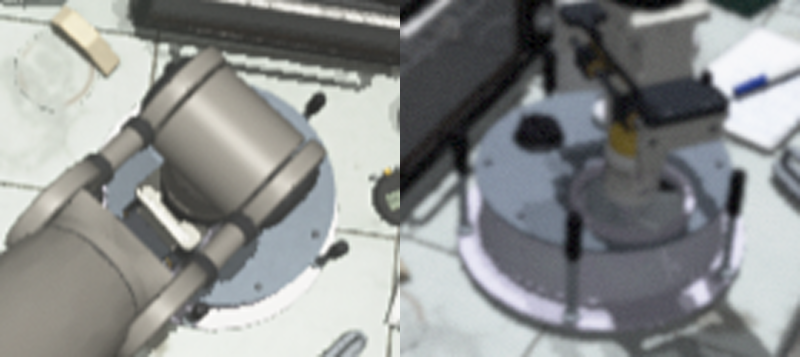

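```bash
python3 -m jog '[1,-2,2,0,0, 1,0,0,0,0]'; python3 plan.py 534 -302.5 165;
```

```text
time: 5.1
tool_pos: [536.0, -302.0, 180.8]
tcp_rot: [-3.137, -0.005, 0.846]
contact_force: [1.1, -0.7, -1.9]
grip_width: 49.3
pos [ 536.  -302.   180.8] yaw 48.5 d [ -2.   -0.5 -15.8] dyaw -0.3 N 1
   [-1.7, -1.1, 15.8] 0.28
```

```bash
python3 -m jog '[1,-1,-1,15,0, 1,0,0,15,0,1,0,0,15,0]'; python3 plan.py 534 -302.5 90;
```

```text
time: 5.4
tool_pos: [537.0, -303.8, 139.7]
tcp_rot: [3.136, -0.006, 0.846]
contact_force: [0.8, 0.4, -1.1]
grip_width: 49.6
pos [ 537.  -303.8  139.7] yaw 48.5 d [ -3.    1.3 -49.7] dyaw -0.3 N 2
   [-0.5, -1.5, 24.8] 0.13
   [-0.5, -1.5, 24.8] 0.13
```

```bash
python3 -m jog '[1,-1,-2,12,0, 1,-1,-1,15,0,1,0,0,10,0]'; python3 plan.py 534 -302.5 90;
```

```text
time: 5.7
tool_pos: [533.8, -303.9, 102.0]
tcp_rot: [3.134, -0.006, 0.846]
contact_force: [0.7, 0.0, -2.1]
grip_width: 49.5
pos [ 533.8 -303.9  102. ] yaw 48.4 d [  0.2   1.4 -12. ] dyaw -0.2 N 1
   [1.1, -0.8, 12.0] 0.24
```

```bash
python3 -m jog '[1,1,-1,8,0, 1,0,0,6,0,1,0,0,2,0]'; python3 plan.py 534 -302.5 86;
```

```text
time: 6.0
tool_pos: [534.0, -302.5, 85.2]
tcp_rot: [3.134, -0.006, 0.845]
contact_force: [-3.4, 1.8, 12.6]
grip_width: 49.6
pos [ 534.  -302.5   85.2] yaw 48.4 d [-0.  -0.   0.8] dyaw -0.2 N 1
   [-0.0, -0.0, -0.8] 0.24
```

```bash
python3 -m jog '[0.4,0,0,0,0, 0.4,0,0,0,0, 0.4,0,0,0,0]'; python3 -m jog '[0.4,0,0,-20,0, 0.4,0,0,-30,0,0.4,0,0,-40,0,0.4,0,0,-45,0]'; python3 -m jog '[0.4,-45,0,-5,0, 0.4,-45,0,0,0,0.4,-45,0,0,0,0.4,0,0,0,0]'; python3 shot.py p2
```

```text
time: 6.3
tool_pos: [533.2, -301.7, 85.9]
tcp_rot: [3.136, -0.006, 0.846]
contact_force: [-1.2, -0.1, -1.2]
grip_width: 54.8
time: 6.7
tool_pos: [531.5, -301.5, 219.4]
tcp_rot: [-3.14, -0.005, 0.845]
contact_force: [0.7, -0.6, 0.2]
grip_width: 55.1
time: 7.1
tool_pos: [445.3, -409.2, 236.1]
tcp_rot: [3.114, -0.004, 0.851]
contact_force: [0.4, -0.0, -0.3]
grip_width: 55.3
```

View pics/p2.png

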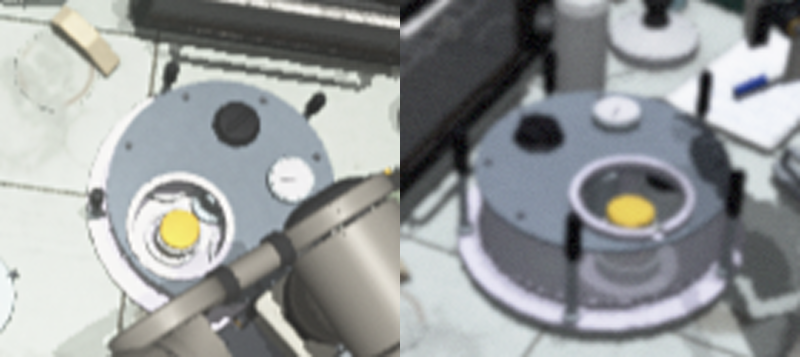

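```bash
python3 plan.py 612 -209 215
```

```text
pos [ 447.9 -405.9  235.9] yaw 48.9 d [164.1 196.9 -20.9] dyaw -0.7 N 6
   [42.7, -1.0, 3.5] 0.11
   [42.7, -1.1, 3.5] 0.11
   [42.7, -1.1, 3.5] 0.11
   [42.7, -1.2, 3.5] 0.11
   [42.7, -1.3, 3.5] 0.11
   [42.7, -1.4, 3.5] 0.11
```

```bash
python3 -m jog '[1,43,-1,3,0, 1,43,-1,3,0, 1,43,-1,3,0, 1,43,-1,3,0, 1,43,-1,3,0]'; python3 -m jog '[1,43,-1,3,0,1,0,0,10,0,1,0,0,15,0,1,0,0,0,0]'; python3 plan.py 612 -209 143
```

```text
time: 7.7
tool_pos: [592.3, -235.4, 222.8]
tcp_rot: [3.109, -0.007, 0.849]
contact_force: [0.6, -0.4, 0.1]
grip_width: 19.6
time: 8.1
tool_pos: [627.9, -188.2, 193.4]
tcp_rot: [3.108, -0.011, 0.865]
contact_force: [-0.3, 0.1, -0.5]
grip_width: 0.7
pos [ 627.9 -188.2  193.4] yaw 49.6 d [-15.9 -20.8 -50.4] dyaw -1.4 N 2
   [-13.1, 0.7, 25.2] 0.69
   [-13.1, 0.8, 25.2] 0.69
```

```bash
python3 -m jog '[1,-12,0,22,1, 1,-10,0,22,0,1,0,0,2,0,1,0,0,0,0]'; python3 plan.py 612 -209 143
```

```text
time: 8.5
tool_pos: [616.3, -204.6, 148.9]
tcp_rot: [3.104, -0.013, 0.85]
contact_force: [0.9, -0.4, 0.9]
grip_width: 0.3
pos [ 616.3 -204.6  148.9] yaw 48.7 d [-4.3 -4.4 -5.9] dyaw -0.5 N 1
   [-6.2, -0.3, 5.9] 0.49
```

```bash
cat > arc.py <<'E'
import sys
from plan import *
from ov import A
def arc(a1,step=9,r=137,z=143):
    o=get_obs();p=np.array(o['tool_pos']);y=o['tcp_rot'][2]
    d=p[:2]-A;a0=np.degrees(np.arctan2(d[1],d[0]))%360
    print('pos',p.round(1),'r',np.hypot(*d).round(1),'ang',a0.round(1),'yaw',np.degrees(y).round(1),o['contact_force'].round(1))
    N=int(np.ceil(abs(a1-a0)/step));prev=p
    for i in range(1,N+1):
        a=np.radians(a0+(a1-a0)*i/N);q=np.r_[A+r*np.array([np.cos(a),np.sin(a)]),z]
        print('  ',(tool(y)@(q-prev)).round(1).tolist(),np.degrees(a).round(0));prev=q
if __name__=='__main__': arc(*map(float,sys.argv[1:]))
E
python3 arc.py 158
```

```text
pos [ 616.3 -204.6  148.9] r 143.8 ang 75.4 yaw 48.7 [ 0.9 -0.4  0.9]
   [-16.2, -13.8, 5.9] 84.0
   [-12.4, -15.3, 0.0] 92.0
   [-14.5, -13.4, 0.0] 100.0
   [-16.3, -11.1, 0.0] 108.0
   [-17.7, -8.7, 0.0] 117.0
   [-18.8, -6.0, 0.0] 125.0
   [-19.4, -3.3, 0.0] 133.0
   [-19.7, -0.5, 0.0] 141.0
   [-19.6, 2.4, 0.0] 150.0
   [-19.0, 5.2, 0.0] 158.0
```

```bash
python3 -m jog '[1,-16,-14,5,0, 1,-12,-15,0,0, 1,-14,-13,0,0]'; python3 arc.py 158
```

```text
time: 8.8
tool_pos: [560.3, -208.5, 145.7]
tcp_rot: [3.096, -0.017, 0.851]
contact_force: [1.1, 0.2, 0.2]
grip_width: 0.3
pos [ 560.3 -208.5  145.7] r 136.8 ang 98.4 yaw 48.8 [1.1 0.2 0.2]
   [-16.3, -12.2, 2.7] 107.0
   [-18.0, -9.4, 0.0] 115.0
   [-19.2, -6.7, 0.0] 124.0
   [-20.0, -3.7, 0.0] 132.0
   [-20.3, -0.7, 0.0] 141.0
   [-20.2, 2.3, 0.0] 149.0
   [-19.7, 5.3, 0.0] 158.0
```

```bash
python3 -m jog '[1,-16,-12,2,0, 1,-18,-9,0,0, 1,-19,-7,0,0]'; python3 arc.py 158; python3 shot.py c1
```

```text
time: 9.1
tool_pos: [507.0, -229.6, 147.1]
tcp_rot: [3.084, -0.022, 0.853]
contact_force: [1.9, 1.6, -0.3]
grip_width: 0.2
pos [ 507.  -229.6  147.1] r 135.6 ang 122.6 yaw 48.9 [ 1.9  1.6 -0.3]
   [-20.3, -5.6, 4.1] 131.0
   [-21.1, -1.1, 0.0] 140.0
   [-21.0, 2.2, 0.0] 149.0
   [-20.4, 5.4, 0.0] 158.0
```

View pics/c1.png

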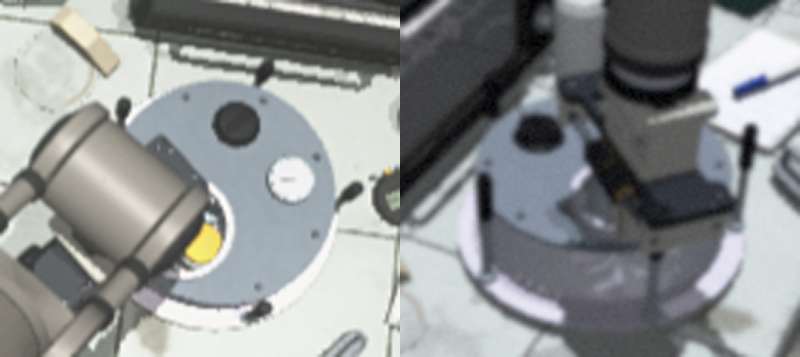

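```bash
python3 -m jog '[1,-20,-5,4,0, 1,-21,-1,0,0, 1,-21,2,0,0,1,-18,5,0,0]'; python3 arc.py 158; python3 shot.py c2
```

```text
time: 9.6
tool_pos: [459.1, -291.6, 146.5]
tcp_rot: [3.076, -0.023, 0.855]
contact_force: [0.1, -0.4, 0.2]
grip_width: 0.3
pos [ 459.1 -291.6  146.5] r 131.8 ang 156.7 yaw 49.0 [ 0.1 -0.4  0.2]
   [-4.6, -3.9, 3.5] 158.0
```

View pics/c2.png

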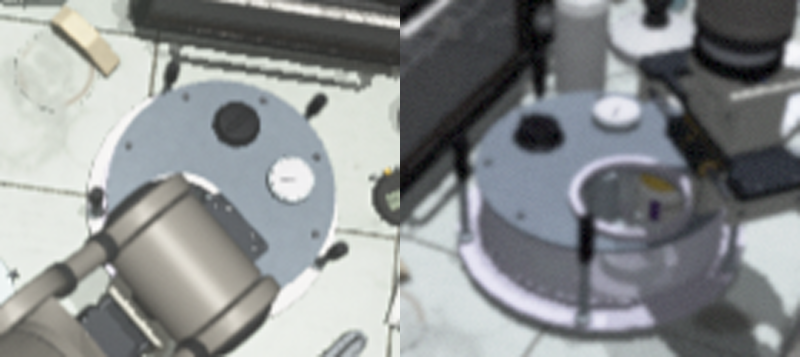

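```bash
python3 -m jog '[1,3,0,-20,0, 0.3,5,0,-30,0,0.3,0,0,-30,0,0.3,0,0,0,0]';  python3 plan.py 580.5 23.5 150
```

```text
time: 10.1
tool_pos: [462.9, -282.4, 230.9]
tcp_rot: [3.074, -0.025, 0.852]
contact_force: [0.7, -0.5, 0.4]
grip_width: 19.8
pos [ 462.9 -282.4  230.9] yaw 48.8 d [117.6 305.9 -80.9] dyaw -0.6 N 8
   [38.5, -14.1, 10.1] 0.07
   [38.4, -14.2, 10.1] 0.07
   [38.4, -14.2, 10.1] 0.07
   [38.4, -14.3, 10.1] 0.07
   [38.4, -14.3, 10.1] 0.07
   [38.4, -14.4, 10.1] 0.07
   [38.3, -14.4, 10.1] 0.07
   [38.3, -14.5, 10.1] 0.07
```

```bash
python3 - <<'E'
s=open('plan.py').read()
s=s.replace("def plan","from scipy.spatial.transform import Rotation as Ro\ndef plan").replace("sh=[tool(np.radians(y+dy*i/N))@(d/N) for i in range(N)]","sh=[(Ro.from_euler('xyz',[*o['tcp_rot'][:2],np.radians(y+dy*i/N)]).as_matrix().T)@(d/N) for i in range(N)]").replace("'N',N)","'N',N,'tilt',np.round([o['tcp_rot'][0]%(2*np.pi)-np.pi,o['tcp_rot'][1]],3),'F',o['contact_force'].round(1),'w',round(float(o['grip_width']),1))")
open('plan.py','w').write(s)
E
python3 plan.py 580.5 23.5 150
python3 -m jog '[0.28,38,-14,9,0, 0.28,38,-14,9,0, 0.28,38,-14,9,0, 0.28,38,-14,9,0]';  python3 plan.py 580.5 23.5 150
```

```text
pos [ 462.9 -282.4  230.9] yaw 48.8 d [117.6 305.9 -80.9] dyaw -0.6 N 8 tilt [-0.068 -0.025] F [ 0.7 -0.5  0.4] w 19.8
   [38.2, -14.8, 10.1] 0.07
   [38.2, -14.9, 10.1] 0.07
   [38.2, -14.9, 10.1] 0.07
   [38.1, -15.0, 10.1] 0.07
   [38.1, -15.0, 10.1] 0.07
   [38.1, -15.1, 10.1] 0.07
   [38.1, -15.1, 10.1] 0.07
   [38.1, -15.2, 10.1] 0.07
time: 10.5
tool_pos: [528.3, -129.9, 196.8]
tcp_rot: [3.065, -0.026, 0.844]
contact_force: [1.6, -0.2, 1.0]
grip_width: 51.7
pos [ 528.3 -129.9  196.8] yaw 48.4 d [ 52.2 153.4 -46.8] dyaw -0.2 N 4 tilt [-0.076 -0.026] F [ 1.6 -0.2  1. ] w 51.7
   [37.0, -16.6, 11.5] 0.04
   [37.0, -16.7, 11.4] 0.04
   [37.0, -16.7, 11.4] 0.04
   [37.0, -16.7, 11.4] 0.04
```

```bash
cat > st.py <<'E'
from h import *
o=get_obs();print('t',round(float(o['time']),2),'p',o['tool_pos'].round(1),'tilt',np.round([o['tcp_rot'][0]%(2*np.pi)-np.pi,o['tcp_rot'][1]],4),'yaw',np.degrees(o['tcp_rot'][2]).round(1),'q',o['joint_positions'].round(4),'dq',o['dq'].round(3))
E
python3 st.py; python3 -m jog '[0.28,0,0,0,0]' >/dev/null;python3 st.py; python3 -m jog '[0.28,0,0,0,0]'>/dev/null;python3 st.py;python3 -m jog '[0.28,0,0,0,0]'>/dev/null;python3 st.py;python3 -m jog '[0.28,0,0,0,0]'>/dev/null;python3 st.py
```

```text
t 10.5 p [ 528.3 -129.9  196.8] tilt [-0.0763 -0.0264] yaw 48.4 q [-3.8150e-01  3.8660e-01  1.6213e+00 -1.1000e-03  1.0531e+00  3.4650e-01] dq [ 0.833  0.187 -0.01  -0.072 -0.191  0.865]
t 10.6 p [ 529.3 -124.7  195.5] tilt [-0.0734 -0.027 ] yaw 48.7 q [-3.7240e-01  3.8860e-01  1.6221e+00  3.0000e-04  1.0528e+00  3.4990e-01] dq [-0.027 -0.007 -0.013 -0.032  0.004 -0.025]
t 10.7 p [ 529.8 -123.2  195.2] tilt [-0.0731 -0.0268] yaw 48.8 q [-3.6950e-01  3.8940e-01  1.6215e+00  1.0000e-04  1.0529e+00  3.5020e-01] dq [ 0.051  0.012  0.005  0.015 -0.001  0.024]
t 10.8 p [ 529.9 -123.1  195.2] tilt [-0.0729 -0.0267] yaw 48.9 q [-3.6910e-01  3.8960e-01  1.6212e+00  1.0000e-04  1.0531e+00  3.5000e-01] dq [ 0.005  0.    -0.005 -0.004  0.001 -0.002]
t 10.9 p [ 529.9 -123.8  195.4] tilt [-0.0733 -0.0267] yaw 48.8 q [-0.3703  0.3895  1.6208 -0.      1.0532  0.3497] dq [-0.008  0.001 -0.004  0.001  0.002 -0.002]
```

```bash
python3 -m jog '[0.28,0,0,-45,0,0.28,0,0,-45,0,0.28,0,0,0,0,0.28,0,0,0,0]' >/dev/null;python3 st.py; python3 -m jog '[0.28,0,0,20,0,0.28,0,0,20,0,0.28,0,0,20,0,0.28,0,0,20,0,0.28,0,0,0,0]'>/dev/null;python3 st.py;python3 -m jog '[0.28,45,0,0,0,0.28,45,0,0,0,0.28,0,0,0,0]'>/dev/null;python3 st.py;
```

```text
t 11.3 p [ 521.9 -125.5  288. ] tilt [-0.0723 -0.0258] yaw 48.4 q [-3.786e-01  2.968e-01  1.490e+00 -5.000e-04  1.278e+00  3.490e-01] dq [-0.017 -0.037 -0.049 -0.     0.019  0.   ]
t 11.8 p [ 525.8 -131.5  203. ] tilt [-0.0708 -0.0248] yaw 48.0 q [-3.8600e-01  3.7910e-01  1.6135e+00 -9.0000e-04  1.0739e+00  3.4850e-01] dq [-0.009 -0.021 -0.031  0.001  0.019 -0.001]
t 12.1 p [586.9 -65.8 205. ] tilt [-0.0689 -0.0237] yaw 47.6 q [-0.2349  0.4645  1.4692 -0.014   1.1363  0.5117] dq [-0.061 -0.024  0.05  -0.036  0.016 -0.03 ]
```

```bash
python3 -m jog '[0.28,35,28,0,0,0.28,35,28,0,0,0.28,0,0,0,0]' >/dev/null;python3 st.py; python3 -m jog '[0.28,-12,-10,0,0,0.28,-12,-10,0,0,0.28,-12,-10,0,0,0.28,-12,-10,0,0,0.28,0,0,0,0]'>/dev/null;python3 st.py;python3 -m jog '[0.28,-12,-10,0,0,0.28,-12,-10,0,0,0.28,0,0,0,0]'>/dev/null;python3 st.py;
```

```text
t 12.4 p [674.  -51.5 207.7] tilt [-0.0609 -0.0179] yaw 47.5 q [-0.182   0.6242  1.1812 -0.0179  1.2751  0.5642] dq [-0.023 -0.064  0.096 -0.018  0.02  -0.013]
t 12.9 p [608.  -63.5 203.9] tilt [-0.0585 -0.0149] yaw 47.4 q [-0.2215  0.5092  1.3959 -0.0176  1.1785  0.5286] dq [-0.006  0.005 -0.034  0.005 -0.006  0.002]
t 13.2 p [576.4 -69.5 203.8] tilt [-0.0605 -0.0158] yaw 47.3 q [-0.2442  0.4534  1.4902 -0.0168  1.1373  0.5085] dq [-0.001  0.013 -0.048  0.006 -0.002  0.004]
```

```bash
python3 -m jog '[0.28,37,30,0,0,0.28,37,30,0,0,0.28,37,30,0,0,0.28,0,0,0,0]' >/dev/null;python3 st.py; python3 -m jog '[0.28,-12,-10,0,0,0.28,-12,-10,0,0,0.28,-12,-10,0,0,0.28,-12,-10,0,0,0.28,-12,-10,0,0]'>/dev/null;python3 -m jog '[0.28,-12,-10,0,0,0.28,-12,-10,0,0,0.28,-12,-10,0,0,0.28,-12,-10,0,0,0.28,-12,-10,0,0]'>/dev/null;python3 st.py;python3 -m jog '[0.28,37,30,0,0,0.28,37,30,0,0,0.28,37,30,0,0,0.28,0,0,0,0]' >/dev/null;python3 st.py; python3 -m jog '[0.28,-12,-10,0,0,0.28,-12,-10,0,0,0.28,-12,-10,0,0,0.28,-12,-10,0,0,0.28,-12,-10,0,0]'>/dev/null;python3 -m jog '[0.28,-12,-10,0,0,0.28,-12,-10,0,0,0.28,-12,-10,0,0,0.28,-12,-10,0,0,0.28,-12,-10,0,0]'>/dev/null;python3 st.py;
```

```text
t 13.6 p [720.7 -49.5 208.7] tilt [-0.0564 -0.0136] yaw 47.1 q [-0.1665  0.7214  0.9968 -0.0201  1.3688  0.5869] dq [-0.015 -0.058  0.109 -0.016  0.022 -0.006]
t 14.6 p [562.4 -71.3 199.9] tilt [-0.0582 -0.0144] yaw 47.0 q [-0.2534  0.4347  1.5326 -0.0168  1.1163  0.5046] dq [-0.113 -0.277  0.468  0.003 -0.201 -0.106]
t 15.0 p [696.8 -51.  200.5] tilt [-0.0422 -0.0045] yaw 46.8 q [-0.1744  0.6874  1.0831 -0.02    1.3334  0.5848] dq [-0.018 -0.07   0.137 -0.017  0.022 -0.009]
t 16.0 p [530.5 -71.9 196. ] tilt [-0.0422 -0.003 ] yaw 46.7 q [-0.2685  0.3938  1.6102 -0.0192  1.099   0.496 ] dq [-0.123 -0.288  0.466  0.002 -0.186 -0.116]
```

```bash
python3 plan.py 705 -20 200 | head -3; python3 -m jog '[0.28,38,28,0,0,0.28,38,28,0,0,0.28,38,28,0,0,0.28,38,28,0,0,0.28,0,0,0,0]' >/dev/null;python3 st.py;  python3 -m jog '[0.28,-12,-10,0,0,0.28,-12,-10,0,0,0.28,-12,-10,0,0,0.28,-12,-10,0,0,0.28,-12,-10,0,0]'>/dev/null;python3 plan.py 610 23.5 180
```

```text
pos [530.5 -71.9 196. ] yaw 46.7 d [174.5  51.9   4. ] dyaw 1.5 N 4 tilt [-0.042 -0.003] F [0.3 0.5 0.5] w 66.0
   [39.4, 22.9, 0.1] -0.38
   [39.2, 23.1, 0.1] -0.38
t 16.5 p [708.3 -37.8 196.1] tilt [-0.0283  0.0062] yaw 46.4 q [-0.1524  0.7229  1.0272 -0.0217  1.3719  0.6125] dq [-0.02  -0.083  0.136 -0.02   0.014 -0.012]
pos [623.9 -47.9 193.6] yaw 46.4 d [-13.9  71.4 -13.6] dyaw 1.8 N 2 tilt [-0.026  0.009] F [-0.2  0.6 -0.2] w 66.0
   [21.1, -29.8, 5.9] -0.89
   [21.6, -29.5, 5.9] -0.89
```

Good (−0.026). Approach B1.

```bash
python3 -m jog '[0.28,21,-29,6,-0.9,0.28,21,-29,6,-0.9,0.28,0,0,0,0]' >/dev/null;python3 plan.py 580.5 23.5 130
```

```text
pos [603.9  20.9 181.6] yaw 48.0 d [-23.4   2.6 -51.6] dyaw 0.2 N 2 tilt [-0.025  0.011] F [-0.6  0.2 -0.2] w 66.3
   [-6.6, -10.2, 25.6] -0.1
   [-6.6, -10.2, 25.6] -0.1
```

```bash
python3 shot.py b0 "((130,120,140,125),(120,180,140,125))"
```

```text
(no output)
```

View pics/b0.png

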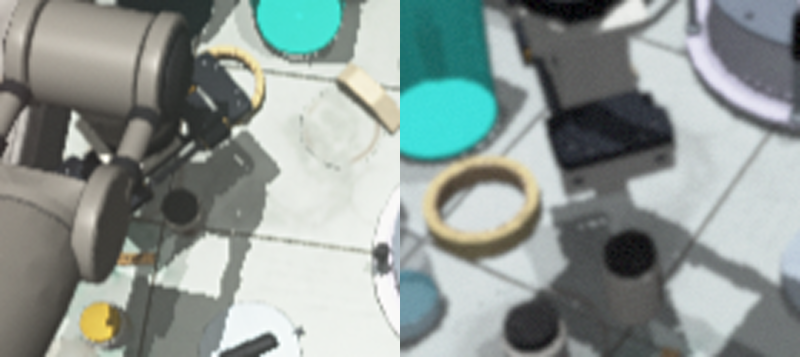

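```bash
python3 -m jog '[0.28,-5,-7,18,0,0.28,-5,-7,18,0,0.28,-4,-6,15,0,0.28,0,0,0,0]' >/dev/null;python3 plan.py 580.5 23.5 62
```

```text
pos [581.8  14.6 132.6] yaw 47.6 d [ -1.3   8.9 -70.6] dyaw 0.6 N 2 tilt [-0.034  0.008] F [-0.5  0.5 -0. ] w 66.3
   [3.1, -4.7, 35.1] -0.29
   [3.2, -4.7, 35.1] -0.29
```

```bash
python3 -m jog '[0.28,5,-8,10,-0.5,0.28,1,-1,15,0,0.28,0,0,15,0]' >/dev/null;python3 plan.py 580.5 23.5 62
```

```text
pos [583.1  22.5  94.9] yaw 48.0 d [ -2.6   1.  -32.9] dyaw 0.2 N 1 tilt [-0.042  0.003] F [ 0.3 -0.3 -0.6] w 66.0
   [-0.9, -3.9, 32.8] -0.19
```

```bash
python3 -m jog '[0.28,-1,-3,15,0,0.28,0,0,15,0,0.28,0,0,0,0]' >/dev/null;python3 plan.py 580.5 23.5 62
```

```text
pos [581.7  23.   63.2] yaw 48.0 d [-1.2  0.5 -1.2] dyaw 0.2 N 1 tilt [-0.042  0.002] F [-0.1 -0.4 -0.6] w 66.2
   [-0.4, -1.3, 1.2] -0.18
```

```bash
python3 -m jog '[1,0,0,0,0,1,0,0,0,0,1,0,0,0,0,1,0,0,0,0]' >/dev/null;python3 plan.py 580.5 23.5 62;python3 -m jog '[1,0,0,-40,0,1,0,0,-45,0,1,0,0,-45,0,1,0,0,-35,0,1,0,0,0,0]' >/dev/null; python3 plan.py 534 -302.5 220
```

```text
pos [583.6  23.   65.9] yaw 48.0 d [-3.1  0.5 -3.9] dyaw 0.2 N 1 tilt [-0.046 -0.   ] F [ 0.1 -0.1 -1.6] w 45.5
   [-1.7, -2.8, 3.8] -0.17
pos [577.1  28.2 236.9] yaw 48.0 d [ -43.1 -330.7  -16.9] dyaw 0.2 N 7 tilt [-0.044  0.001] F [ 0.4 -0.6 -1.8] w 45.3
   [-39.2, 26.9, 3.6] -0.03
   [-39.2, 26.9, 3.6] -0.03
   [-39.3, 26.9, 3.6] -0.03
   [-39.3, 26.8, 3.6] -0.03
   [-39.3, 26.8, 3.6] -0.03
   [-39.3, 26.8, 3.6] -0.03
   [-39.3, 26.8, 3.6] -0.03
```

```bash
python3 -m jog '[1,38,30,0,0,1,38,30,0,0,1,38,30,0,0,1,0,0,0,0]' >/dev/null;python3 plan.py 534 -302.5 220 20
```

```text
pos [718.5  53.4 234.4] yaw 48.0 d [-184.5 -355.9  -14.4] dyaw -28.0 N 9 tilt [-0.036  0.008] F [-1.1 -0.2 -1.8] w 45.4
   [-43.1, 11.2, 2.3] 3.11
   [-42.4, 13.5, 2.4] 3.11
   [-41.6, 15.8, 2.5] 3.11
   [-40.7, 18.0, 2.6] 3.11
   [-39.7, 20.2, 2.6] 3.11
   [-38.5, 22.3, 2.7] 3.11
   [-37.2, 24.3, 2.8] 3.11
   [-35.8, 26.3, 2.8] 3.11
   [-34.4, 28.2, 2.9] 3.11
```

```bash
python3 -m jog '[1,-24,6,1,0,1,-24,6,1,0,1,-24,6,1,0,1,-24,6,1,0,1,-24,6,1,0]' >/dev/null; python3 -m jog '[1,-24,6,1,0,1,-24,6,1,0,1,-24,6,1,0,1,-24,6,1,0,1,-24,6,1,0]' >/dev/null;python3 plan.py 534 -302.5 220 48.2 25
```

```text
pos [ 591.8 -168.2  214.6] yaw 48.3 d [ -57.8 -134.3    5.4] dyaw -0.1 N 6 tilt [-0.017  0.018] F [-0.1 -0.5 -1. ] w 45.7
   [-23.1, 7.7, -0.3] 0.02
   [-23.1, 7.7, -0.3] 0.02
   [-23.1, 7.7, -0.3] 0.02
   [-23.1, 7.7, -0.3] 0.02
   [-23.1, 7.7, -0.3] 0.02
   [-23.1, 7.7, -0.3] 0.02
```

```bash
python3 -m jog '[1,-23,8,-3,0,1,-23,8,-3,0,1,-23,8,-3,0,1,-23,8,-1,0,1,-20,7,0,0]' >/dev/null; python3 plan.py 534 -302.5 195 48.2 25
```

```text
pos [ 538.6 -280.2  223.8] yaw 48.3 d [ -4.6 -22.3 -28.8] dyaw -0.1 N 2 tilt [-0.009  0.021] F [ 0.4 -0.2 -1.7] w 45.8
   [-9.6, 5.6, 14.7] 0.06
   [-9.6, 5.6, 14.7] 0.06
```

```bash
python3 -m jog '[1,-8,5,12,0,1,-5,3,12,0,1,0,0,0,0]' >/dev/null; python3 plan.py 534 -302.5 180 48.2 25; python3 shot.py p3
```

```text
pos [ 532.8 -297.2  196.4] yaw 48.1 d [  1.2  -5.3 -16.4] dyaw 0.1 N 1 tilt [-0.006  0.021] F [ 0.5  0.4 -1.5] w 45.4
   [-2.8, 4.3, 16.5] -0.08
```

View pics/p3.png

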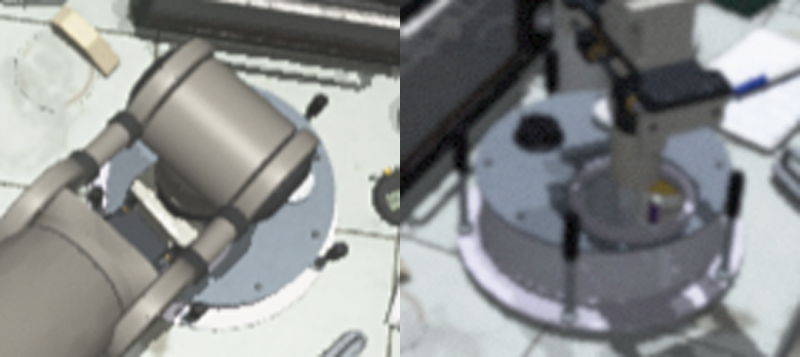

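```bash
python3 -m jog '[1,-2,3,10,0,1,0,0,15,0,1,0,0,15,0,1,0,0,10,0]' >/dev/null; python3 plan.py 534 -302.5 100 48.2 25
```

```text
pos [ 537.4 -299.5  147.5] yaw 48.4 d [ -3.4  -3.  -47.5] dyaw -0.2 N 2 tilt [-0.013  0.019] F [-0.4  0.1 -0.1] w 45.6
   [-1.8, -0.6, 23.8] 0.11
   [-1.8, -0.6, 23.8] 0.11
```

```bash
python3 -m jog '[1,-3,-1,12,0,1,-1,0,13,0,1,0,0,10,0]' >/dev/null; python3 plan.py 534 -302.5 90 48.2 25
```

```text
pos [ 534.8 -301.6  110.1] yaw 48.6 d [ -0.8  -0.9 -20.1] dyaw -0.4 N 1 tilt [-0.014  0.019] F [ 0.2 -0.7 -1.3] w 45.4
   [-0.8, -0.3, 20.1] 0.35
```

```bash
python3 -m jog '[1,-1,0,10,0,1,0,0,8,0,1,0,0,4,0]' >/dev/null; python3 plan.py 534 -302.5 86 48.2 25
```

```text
pos [ 534.  -302.5   85.4] yaw 48.6 d [-0.   0.   0.6] dyaw -0.4 N 1 tilt [-0.012  0.019] F [-10.2   3.9  21.6] w 45.7
   [-0.0, -0.0, -0.6] 0.38
```

```bash
python3 -m jog '[0.42,0,0,-1,0,0.42,0,0,0,0,0.42,0,0,0,0]' ; python3 -m jog '[0.42,0,0,-20,0,0.42,0,0,-30,0,0.42,0,0,-45,0,0.42,0,0,-45,0]'; python3 plan.py 612 -205 215 48.2
```

```text
time: 22.9
tool_pos: [534.0, -302.5, 86.7]
tcp_rot: [3.129, 0.019, 0.848]
contact_force: [-1.5, 0.6, -1.1]
grip_width: 52.6
time: 23.3
tool_pos: [532.6, -298.0, 224.9]
tcp_rot: [3.141, 0.02, 0.848]
contact_force: [0.5, -0.4, 0.2]
grip_width: 53.4
pos [ 532.6 -298.   224.9] yaw 48.6 d [79.4 93.  -9.9] dyaw -0.4 N 3 tilt [-0.001  0.02 ] F [ 0.5 -0.4  0.2] w 53.4
   [40.8, -0.7, 2.5] 0.12
   [40.8, -0.7, 2.5] 0.12
   [40.8, -0.8, 2.5] 0.12
```

```bash
python3 -m jog '[1,41,-1,2,0,1,41,-1,2,0,1,36,-1,2,0,1,0,0,0,0]'>/dev/null ; python3 plan.py 612 -205 145 48.2; python3 shot.py c3
```

```text
pos [ 614.5 -208.5  229.1] yaw 48.3 d [ -2.5   3.5 -84.1] dyaw -0.1 N 2 tilt [-0.024  0.015] F [ 0.5 -0.  -1. ] w 25.7
   [1.1, -3.2, 42.0] 0.06
   [1.1, -3.2, 42.0] 0.06
```

View pics/c3.png

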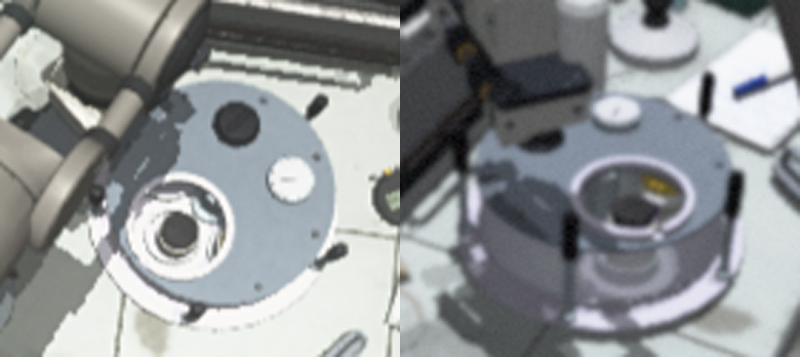

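```bash
python3 -m jog '[1,1,-2,20,0,1,1,-2,20,0,1,1,-1,20,0,1,0,0,15,0,1,0,0,0,0]'>/dev/null ; python3 arc.py 158 6.5
```

```text
pos [ 608.5 -215.   153.9] r 131.8 ang 77.6 yaw 47.8 [-0.  -1.   0.3]
   [-3.6, -15.0, 10.9] 84.0
   [-9.3, -11.5, 0.0] 90.0
   [-10.5, -10.4, 0.0] 96.0
   [-11.6, -9.2, 0.0] 102.0
   [-12.5, -7.9, 0.0] 109.0
   [-13.3, -6.5, 0.0] 115.0
   [-13.9, -5.1, 0.0] 121.0
   [-14.3, -3.5, 0.0] 127.0
   [-14.6, -2.0, 0.0] 133.0
   [-14.8, -0.4, 0.0] 139.0
   [-14.7, 1.2, 0.0] 146.0
   [-14.5, 2.8, 0.0] 152.0
   [-14.1, 4.3, 0.0] 158.0
```

```bash
python3 -m jog '[1,-4,-15,8,0,1,-9,-11,2,0,1,-10,-10,0,0,1,-12,-9,0,0,1,-12,-8,0,0]'>/dev/null ; python3 arc.py 159 6.5
```

```text
pos [ 536.9 -219.9  147.2] r 131.3 ang 109.3 yaw 47.5 [ 3.5  0.5 -1.2]
   [-10.7, -11.4, 4.2] 115.0
   [-14.1, -4.8, 0.0] 122.0
   [-14.5, -3.3, 0.0] 128.0
   [-14.8, -1.7, 0.0] 134.0
   [-14.9, -0.1, 0.0] 140.0
   [-14.8, 1.5, 0.0] 147.0
   [-14.5, 3.1, 0.0] 153.0
   [-14.1, 4.7, 0.0] 159.0
```

```bash
python3 -m jog '[1,-11,-11,3,0,1,-14,-5,1,0,1,-14,-3,0,0,1,-15,-2,0,0,1,-15,0,0,0]'>/dev/null ; python3 arc.py 159 6.5
```

```text
pos [ 472.  -262.3  148.4] r 135.4 ang 143.0 yaw 47.4 [ 0.8  0.1 -0.1]
   [-12.8, 0.3, 5.4] 148.0
   [-12.4, 3.0, 0.0] 154.0
   [-12.0, 4.1, 0.0] 159.0
```

```bash
python3 -m jog '[1,-13,0,3,0,1,-12,3,0,0,1,-12,4,0,0,1,0,0,0,0]'>/dev/null ; python3 arc.py 159 6.5;python3 st.py; python3 shot.py c4
```

```text
pos [ 448.6 -300.3  147.2] r 138.6 ang 161.7 yaw 47.1 [-0.5  0.1  0.2]
   [6.6, -1.1, 4.2] 159.0
t 25.7 p [ 448.6 -300.3  147.2] tilt [-0.0488  0.0151] yaw 47.1 q [-0.7229  0.4532  1.6679 -0.0198  0.9722  0.0355] dq [ 0.004 -0.003  0.003  0.013  0.004  0.006]
```

View pics/c4.png

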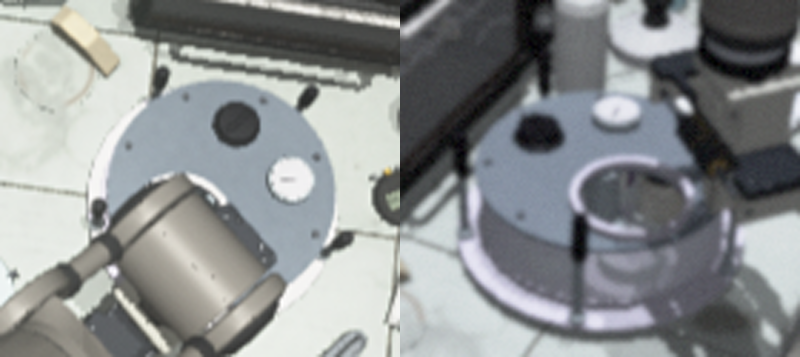

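```bash
python3 -m jog '[0.28,5,0,-20,0,0.28,5,0,-30,0,0.28,0,0,-20,0]'>/dev/null ; python3 plan.py 640 112 190 48.2 25
```

```text
pos [ 453.7 -285.9  215.2] yaw 47.3 d [186.3 397.9 -25.2] dyaw 0.9 N 18 tilt [-0.039  0.014] F [ 0.6 -1.   0.7] w 19.8
   [23.3, -7.4, 0.8] -0.05
   [23.3, -7.4, 0.8] -0.05
   [23.3, -7.4, 0.8] -0.05
   [23.3, -7.4, 0.8] -0.05
   [23.3, -7.4, 0.8] -0.05
   [23.3, -7.3, 0.8] -0.05
   [23.3, -7.3, 0.8] -0.05
   [23.3, -7.3, 0.8] -0.05
   [23.3, -7.3, 0.8] -0.05
   [23.3, -7.2, 0.8] -0.05
   [23.3, -7.2, 0.8] -0.05
   [23.3, -7.2, 0.8] -0.05
   [23.4, -7.2, 0.8] -0.05
   [23.4, -7.2, 0.8] -0.05
   [23.4, -7.1, 0.8] -0.05
   [23.4, -7.1, 0.8] -0.05
   [23.4, -7.1, 0.8] -0.05
   [23.4, -7.1, 0.8] -0.05
```

```bash
python3 -m jog '[0.28,23,-7,1,0,0.28,23,-7,1,0,0.28,23,-7,1,0,0.28,23,-7,1,0,0.28,23,-7,1,0]'>/dev/null;python3 -m jog '[0.28,23,-7,1,0,0.28,23,-7,1,0,0.28,23,-7,1,0,0.28,23,-7,1,0,0.28,23,-7,1,0]'>/dev/null;python3 -m jog '[0.28,23,-7,1,0,0.28,23,-7,1,0,0.28,23,-7,1,0,0.28,23,-7,1,0,0.28,23,-7,1,0]'>/dev/null; python3 plan.py 640 112 190 48.2 25
```

```text
pos [618.   61.2 193.1] yaw 47.9 d [22.  50.8 -3.1] dyaw 0.3 N 3 tilt [-0.044  0.013] F [-0.1 -0.4  0.1] w 66.0
   [17.5, -5.9, 0.6] -0.09
   [17.5, -5.9, 0.6] -0.09
   [17.5, -5.9, 0.6] -0.09
```

```bash
python3 -m jog '[0.28,18,-7,2,0,0.28,16,-8,6,0,0.28,8,-10,10,0,0.28,0,0,0,0]'>/dev/null; python3 plan.py 609 112.4 120 48.2 25;python3 shot.py b1 "((130,120,140,125),(120,200,140,125))"
```

```text
pos [627.9 117.  171. ] yaw 48.4 d [-18.9  -4.6 -51. ] dyaw -0.2 N 3 tilt [-0.042  0.013] F [-1.5  0.1 -0.2] w 65.9
   [-5.1, -4.4, 16.9] 0.05
   [-5.1, -4.4, 16.9] 0.05
   [-5.1, -4.4, 16.9] 0.05
```

View pics/b1.png

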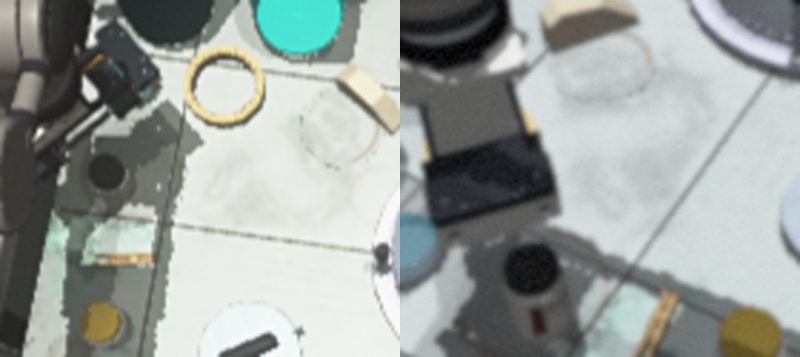

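```bash
python3 -m jog '[0.28,-4,-4,15,0,0.28,-4,-4,15,0,0.28,-4,-3,15,0,0.28,0,0,0,0]'>/dev/null; python3 plan.py 609 112.4 62 48.2 25
```

```text
pos [614.3 108.  129. ] yaw 48.1 d [ -5.3   4.4 -67. ] dyaw 0.1 N 3 tilt [-0.048  0.009] F [ 0.2  0.2 -0.2] w 65.9
   [0.1, -3.4, 22.2] -0.04
   [0.1, -3.4, 22.2] -0.04
   [0.1, -3.4, 22.2] -0.04
```

```bash
python3 -m jog '[0.28,1,-7,12,0,0.28,0,-2,15,0,0.28,0,0,14,0]'>/dev/null; python3 plan.py 609 112.4 62 48.2 25
```

```text
pos [612.9 110.9  92.1] yaw 47.9 d [ -3.9   1.5 -30.1] dyaw 0.3 N 2 tilt [-0.055  0.003] F [ 0.5 -1.   0.2] w 66.0
   [-0.7, -2.8, 14.9] -0.15
   [-0.7, -2.8, 14.9] -0.15
```

```bash
python3 -m jog '[0.28,-1,-4,13,0,0.28,0,-1,14,0,0.28,0,0,0,0]'>/dev/null; python3 plan.py 609 112.4 62 48.2 25
```

```text
pos [610.5 110.8  63.6] yaw 47.8 d [-1.5  1.6 -1.6] dyaw 0.4 N 1 tilt [-0.056  0.003] F [-0.7  0.3 -0.9] w 66.2
   [0.2, -2.2, 1.4] -0.4
```

Grip, lift.

```bash
python3 -m jog '[1,0,0,0,0,1,0,0,0,0,1,0,0,0,0,1,0,0,0,0]' >/dev/null;python3 plan.py 609 112.4 62;python3 -m jog '[1,0,0,-40,0,1,0,0,-45,0,1,0,0,-45,0,1,0,0,-40,0,1,0,0,0,0]' >/dev/null; python3 plan.py 534 -302.5 225 48.2 25
```

```text
pos [611.9 110.4  65.2] yaw 47.8 d [-2.9  2.  -3.2] dyaw 0.4 N 1 tilt [-0.058  0.001] F [ 0.9  0.4 -1.2] w 45.3
   [-0.5, -3.7, 3.0] -0.43
pos [603.8 117.2 239.9] yaw 47.8 d [ -69.8 -419.7  -14.9] dyaw 0.4 N 18 tilt [-0.055  0.004] F [ 0.5  1.2 -1.2] w 46.0
   [-19.9, 12.7, 1.6] -0.02
   [-19.9, 12.7, 1.6] -0.02
   [-19.9, 12.7, 1.6] -0.02
   [-19.9, 12.7, 1.6] -0.02
   [-19.9, 12.7, 1.6] -0.02
   [-19.9, 12.7, 1.6] -0.02
   [-19.9, 12.7, 1.6] -0.02
   [-19.9, 12.7, 1.6] -0.02
   [-19.9, 12.7, 1.6] -0.02
   [-19.9, 12.7, 1.6] -0.02
   [-19.9, 12.6, 1.6] -0.02
   [-19.9, 12.6, 1.6] -0.02
   [-19.9, 12.6, 1.6] -0.02
   [-19.9, 12.6, 1.6] -0.02
   [-19.9, 12.6, 1.6] -0.02
   [-19.9, 12.6, 1.6] -0.02
   [-20.0, 12.6, 1.6] -0.02
   [-20.0, 12.6, 1.6] -0.02
```

```bash
python3 -m jog '[1,-32,27,0,0,1,-32,27,0,0,1,-32,27,0,0,1,-32,27,1,0,1,-32,27,1,0]' >/dev/null; python3 plan.py 534 -302.5 225 48.2 25|head -2
```

```text
pos [595.8 -91.9 245. ] yaw 48.4 d [ -61.8 -210.6  -20. ] dyaw -0.2 N 9 tilt [-0.054  0.001] F [ 0.7  0.2 -0.6] w 45.4
   [-22.1, 10.3, 2.8] 0.02
```

```bash
python3 -m jog '[1,32,34,0,0,1,32,34,0,0,1,0,0,0,0]' >/dev/null; python3 st.py; python3 plan.py 534 -302.5 225 48.2 25|head -2
```

```text
t 30.8 p [686.8 -97.8 241.6] tilt [-0.044   0.0092] yaw 47.8 q [-0.2394  0.6557  1.0302 -0.0294  1.4215  0.501 ] dq [-0.021 -0.068  0.124 -0.006  0.015 -0.008]
pos [686.8 -97.8 241.6] yaw 47.8 d [-152.8 -204.7  -16.6] dyaw 0.4 N 11 tilt [-0.044  0.009] F [ 0.3  1.1 -3.3] w 45.5
   [-23.1, 2.1, 1.8] -0.04
```

```bash
python3 -m jog '[1,-23,2,1,0,1,-23,2,1,0,1,-23,2,1,0,1,-23,2,1,0,1,-23,2,1,0]' >/dev/null;  python3 -m jog '[1,-23,2,1,0,1,-23,2,1,0,1,-23,2,1,0,1,-23,2,1,0]' >/dev/null; python3 plan.py 534 -302.5 215 48.2 25|head -2
```

```text
pos [ 553.4 -263.8  224.1] yaw 48.2 d [-19.4 -38.7  -9.1] dyaw -0.0 N 2 tilt [-0.028  0.015] F [-0.   0.1 -1.2] w 46.0
   [-20.8, 5.5, 5.0] 0.01
```

```bash
python3 -m jog '[1,-18,5,5,0,1,-15,5,8,0,1,0,0,8,0,1,0,0,0,0]' >/dev/null; python3 plan.py 534 -302.5 180 48.2 25|head -2; python3 shot.py p4
```

```text
pos [ 534.7 -297.7  200.7] yaw 48.1 d [ -0.7  -4.8 -20.7] dyaw 0.1 N 1 tilt [-0.024  0.016] F [-0.6 -0.5 -2.1] w 45.9
   [-3.7, 2.2, 20.8] -0.14
```

View pics/p4.png

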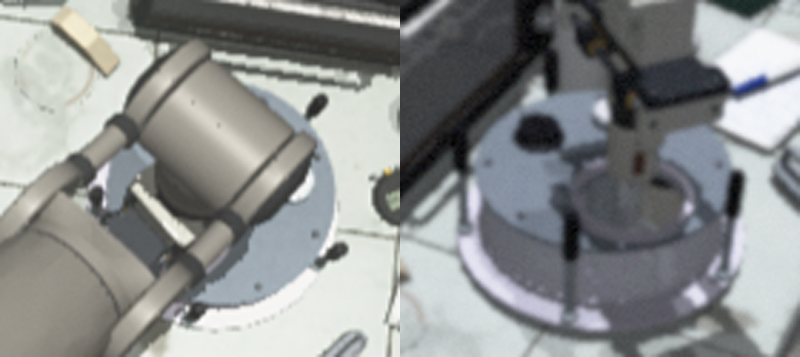

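```bash
python3 -m jog '[1,-3,2,12,0,1,-1,0,14,0,1,0,0,14,0,1,0,0,10,0]' >/dev/null; python3 plan.py 534 -302.5 100 48.2 25
```

```text
pos [ 537.5 -302.2  151. ] yaw 48.4 d [ -3.5  -0.3 -51. ] dyaw -0.2 N 3 tilt [-0.032  0.015] F [-0.4  0.9 -1.5] w 45.9
   [-0.6, -1.3, 17.0] 0.05
   [-0.6, -1.3, 17.0] 0.05
   [-0.6, -1.3, 17.0] 0.05
```

```bash
python3 -m jog '[1,-1,-3,12,0,1,0,-1,13,0,1,0,0,12,0]' >/dev/null; python3 plan.py 534 -302.5 85 48.2 25
```

```text
pos [ 535.3 -300.4  111.3] yaw 48.5 d [ -1.3  -2.1 -26.3] dyaw -0.3 N 2 tilt [-0.032  0.014] F [ 0.5  0.8 -1.1] w 45.4
   [-1.0, -0.2, 13.2] 0.14
   [-1.0, -0.2, 13.2] 0.14
```

```bash
python3 -m jog '[1,-2,0,10,0,1,0,0,9,0,1,0,0,5,0]' >/dev/null; python3 plan.py 534 -302.5 85 48.2 25
```

```text
pos [ 534.  -302.2   84.4] yaw 48.5 d [ 0.  -0.3  0.6] dyaw -0.3 N 1 tilt [-0.03   0.015] F [-9.7  6.7 21.3] w 45.7
   [-0.2, 0.2, -0.6] 0.34
```

```bash
python3 -m jog '[0.42,0,0,-1,0,0.42,0,0,0,0,0.42,0,0,0,0]' ; python3 -m jog '[0.42,0,0,-20,0,0.42,0,0,-30,0,0.42,0,0,-45,0,0.42,0,0,-45,0]'; python3 plan.py 612 -205 225 48.2 25
```

```text
time: 33.5
tool_pos: [534.2, -302.4, 85.6]
tcp_rot: [3.111, 0.015, 0.847]
contact_force: [-1.6, 0.9, -1.9]
grip_width: 53.4
time: 33.9
tool_pos: [530.4, -296.8, 223.9]
tcp_rot: [3.122, 0.016, 0.847]
contact_force: [0.4, -0.2, -0.8]
grip_width: 53.4
pos [ 530.4 -296.8  223.9] yaw 48.5 d [81.6 91.8  1.1] dyaw -0.3 N 5 tilt [-0.019  0.016] F [ 0.4 -0.2 -0.8] w 53.4
   [24.6, 0.1, -0.6] 0.06
   [24.6, 0.0, -0.6] 0.06
   [24.6, 0.0, -0.6] 0.06
   [24.6, -0.0, -0.6] 0.06
   [24.6, -0.0, -0.6] 0.06
```

```bash
python3 -m jog '[1,24,0,0,0,1,24,0,0,0,1,24,0,0,0,1,24,0,0,0,1,20,0,5,0]'>/dev/null; python3 plan.py 612 -205 145 48.2 25; python3 shot.py c5
```

```text
pos [ 613.2 -212.6  232. ] yaw 48.2 d [ -1.2   7.6 -87. ] dyaw -0.0 N 4 tilt [-0.046  0.011] F [0.7 0.1 0.2] w 18.1
   [1.5, -2.5, 21.6] 0.0
   [1.5, -2.5, 21.6] 0.0
   [1.5, -2.5, 21.6] 0.0
   [1.5, -2.5, 21.6] 0.0
```

View pics/c5.png

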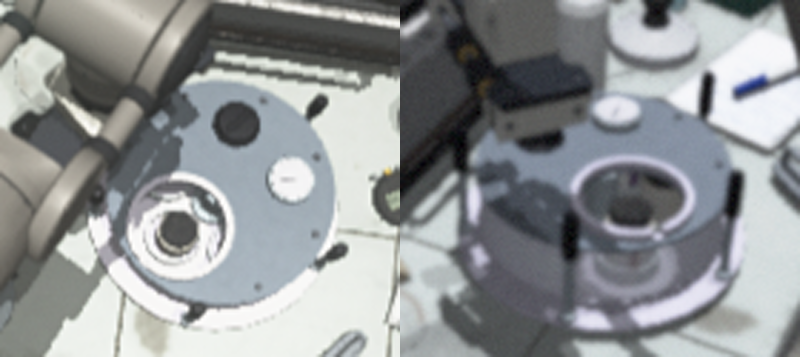

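```bash
python3 -m jog '[1,1,-2,20,0,1,1,-2,20,0,1,1,-1,20,0,1,0,0,17,0,1,0,0,0,0]'>/dev/null ; python3 arc.py 158 6.5
```

```text
pos [ 613.2 -211.4  153.8] r 136.4 ang 76.0 yaw 48.4 [-0.4  0.5  0.5]
   [-7.2, -13.2, 10.8] 82.0
   [-9.1, -12.0, 0.0] 89.0
   [-10.4, -11.0, 0.0] 95.0
   [-11.5, -9.8, 0.0] 101.0
   [-12.5, -8.4, 0.0] 108.0
   [-13.4, -7.0, 0.0] 114.0
   [-14.0, -5.5, 0.0] 120.0
   [-14.6, -3.9, 0.0] 126.0
   [-14.9, -2.3, 0.0] 133.0
   [-15.1, -0.6, 0.0] 139.0
   [-15.0, 1.0, 0.0] 145.0
   [-14.8, 2.7, 0.0] 152.0
   [-14.5, 4.3, 0.0] 158.0
```

```bash
python3 -m jog '[1,-7,-13,9,0,1,-9,-12,2,0,1,-10,-11,0,0,1,-12,-10,0,0,1,-12,-8,0,0]'>/dev/null ; python3 arc.py 158 6.5
```

```text
pos [ 541.1 -216.8  145.8] r 132.9 ang 107.1 yaw 48.3 [ 2.8  1.2 -1.4]
   [-11.3, -10.6, 2.8] 113.0
   [-14.1, -5.6, 0.0] 120.0
   [-14.7, -4.0, 0.0] 126.0
   [-15.0, -2.4, 0.0] 133.0
   [-15.2, -0.7, 0.0] 139.0
   [-15.2, 1.0, 0.0] 145.0
   [-15.0, 2.7, 0.0] 152.0
   [-14.6, 4.3, 0.0] 158.0
```

```bash
python3 -m jog '[1,-11,-10,3,0,1,-14,-6,1,0,1,-15,-4,0,0,1,-15,-2,0,0,1,-15,-1,0,0]'>/dev/null ; python3 arc.py 157 6.5
```

```text
pos [ 476.  -258.4  146.6] r 134.8 ang 140.7 yaw 48.3 [ 0.2 -0.4 -0. ]
   [-13.1, -1.1, 3.6] 146.0
   [-12.8, 2.4, 0.0] 152.0
   [-12.5, 3.6, 0.0] 157.0
```

```bash
python3 -m jog '[1,-13,-1,3,0,1,-12,2,0,0,1,-10,3,0,0,1,0,0,0,0]'>/dev/null ; python3 arc.py 159 6.5;python3 st.py; python3 -m jog '[0.28,5,0,-20,0,0.28,8,0,-40,0,0.28,0,0,-40,0,0.28,0,0,0,0]'>/dev/null; python3 shot.py c6;python3 st.py
```

```text
pos [ 452.1 -292.6  145.1] r 137.9 ang 158.2 yaw 48.1 [ 0.7 -0.3  0.9]
   [-1.5, 1.5, 2.1] 159.0
t 36.4 p [ 452.1 -292.6  145.1] tilt [-0.0739  0.0071] yaw 48.1 q [-0.7121  0.4421  1.6955 -0.0105  0.9303  0.0243] dq [ 0.002 -0.005  0.004  0.01   0.004  0.004]
t 36.9 p [ 454.3 -276.   242.1] tilt [-0.0618  0.0069] yaw 48.1 q [-0.6846  0.3308  1.57   -0.0106  1.1793  0.0508] dq [-0.004  0.031  0.043 -0.002 -0.008  0.   ]
```

View pics/c6.png

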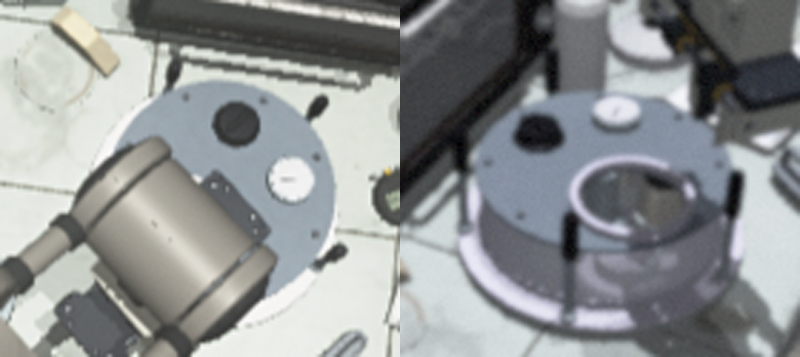

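```bash
python3 -m jog '[0.28,25,-9,1,0,0.28,25,-9,1,0,0.28,25,-9,1,0,0.28,25,-9,1,0,0.28,25,-9,1,0]'>/dev/null;python3 -m jog '[0.28,25,-9,1,0,0.28,25,-9,1,0,0.28,25,-9,1,0,0.28,25,-9,1,0,0.28,0,0,0,0]'>/dev/null;python3 st.py;python3 -m jog '[0.28,32,32,0,0,0.28,32,32,0,0,0.28,32,32,0,0,0.28,0,0,0,0]'>/dev/null;python3 st.py; python3 plan.py 590 40 230 48.2 18
```

```text
t 37.9 p [541.8 -44.3 207.6] tilt [-0.0327  0.0176] yaw 48.0 q [-0.2054  0.4068  1.5538 -0.0345  1.1618  0.5416] dq [-0.029  0.013  0.028 -0.028 -0.007 -0.024]
t 38.3 p [675.3 -37.1 197.7] tilt [-0.0167  0.0292] yaw 48.1 q [-0.1535  0.6686  1.1258 -0.0344  1.3493  0.586 ] dq [-0.014 -0.046  0.13  -0.014  0.017 -0.014]
pos [675.3 -37.1 197.7] yaw 48.1 d [-85.3  77.1  32.3] dyaw 0.1 N 7 tilt [-0.017  0.029] F [ 0.2 -0.  -0.5] w 66.0
   [-0.1, -16.3, -4.9] -0.02
   [-0.1, -16.3, -4.9] -0.02
   [-0.1, -16.3, -4.9] -0.02
   [-0.1, -16.3, -4.9] -0.02
   [-0.1, -16.3, -4.9] -0.02
   [-0.1, -16.3, -4.9] -0.02
   [-0.1, -16.3, -4.9] -0.02
```

```bash
python3 -m jog '[0.28,-4,-17,0,0,0.28,-4,-17,0,0,0.28,-4,-17,0,0,0.28,-4,-17,0,0,0.28,-4,-17,0,0]'>/dev/null;python3 -m jog '[0.28,-4,-17,0,0,0.28,-4,-17,0,0,0.28,-4,-17,0,0,0.28,-4,-17,0,0,0.28,-4,-17,0,0]'>/dev/null;python3 -m jog '[0.28,-4,-17,2,0,0.28,-4,-16,5,0,0.28,-4,-12,8,0,0.28,0,0,8,0,0.28,0,0,0,0]'>/dev/null; python3 plan.py 441 87.5 120 48.2 18;python3 shot.py b2 "((130,130,140,125),(170,220,140,125))"
```

```text
pos [452.6  60.2 155.6] yaw 47.7 d [-11.6  27.3 -35.6] dyaw 0.5 N 3 tilt [0.013 0.057] F [-0.  -0.6  0.1] w 66.4
   [4.8, -8.8, 11.7] -0.15
   [4.8, -8.8, 11.7] -0.15
   [4.8, -8.8, 11.7] -0.15
```

View pics/b2.png

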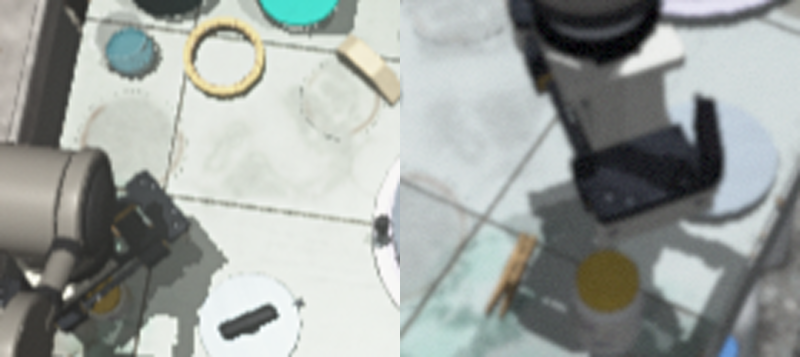

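```bash
python3 -m jog '[0.28,7,-12,4,0,0.28,6,-10,8,0,0.28,1,-2,12,0,0.28,0,0,0,0]'>/dev/null; python3 plan.py 441 87.5 62 48.2 18
```

```text
pos [444.9  88.3 130.5] yaw 47.6 d [ -3.9  -0.8 -68.5] dyaw 0.6 N 4 tilt [0.01  0.054] F [0.2 0.8 0.3] w 66.3
   [0.1, -0.4, 17.2] -0.14
   [0.1, -0.4, 17.2] -0.14
   [0.1, -0.4, 17.2] -0.14
   [0.1, -0.4, 17.2] -0.14
```

```bash
python3 -m jog '[0.28,0,-1,15,0,0.28,0,0,16,0,0.28,0,0,16,0,0.28,0,0,0,0]'>/dev/null; python3 plan.py 441 87.5 62 48.2 18
```

```text
pos [442.9  89.7  82.8] yaw 47.8 d [ -1.9  -2.2 -20.8] dyaw 0.4 N 2 tilt [0.009 0.052] F [-0.  -0.7  0.4] w 65.8
   [-0.9, 0.1, 10.4] -0.21
   [-0.9, 0.1, 10.4] -0.21
```

```bash
python3 -m jog '[0.28,-1,0,12,0,0.28,-1,0,9,0,0.28,0,0,0,0]'>/dev/null; python3 plan.py 441 87.5 62 48.2 18;python3 -m jog '[1,0,0,0,0,1,0,0,0,0,1,0,0,0,0,1,0,0,0,0]' >/dev/null;python3 plan.py 441 87.5 62
```

```text
pos [442.   88.4  62.8] yaw 47.8 d [-1.  -0.9 -0.8] dyaw 0.4 N 1 tilt [0.007 0.05 ] F [0.1 0.  0.4] w 65.8
   [-1.3, -0.2, 0.9] -0.39
pos [443.3  88.6  64.6] yaw 47.8 d [-2.3 -1.1 -2.6] dyaw 0.4 N 1 tilt [0.005 0.048] F [-0.1  0.6 -1.2] w 49.5
   [-2.3, -0.9, 2.7] -0.39
```

```bash
python3 -m jog '[1,0,0,-40,0,1,0,0,-45,0,1,0,0,-45,0,1,0,0,-40,0,1,0,0,0,0]' >/dev/null; python3 plan.py 534 -302.5 230 48.2 27 | head -3
```

```text
pos [448.7  94.2 240.1] yaw 47.8 d [  85.3 -396.7  -10.1] dyaw 0.4 N 16 tilt [0.008 0.051] F [ 0.8  0.1 -1.4] w 49.5
   [-14.7, 20.6, 1.2] -0.03
   [-14.7, 20.6, 1.2] -0.03
```

```bash
python3 -m jog '[1,-15,21,1,0,1,-15,21,1,0,1,-15,21,1,0,1,-15,21,1,0,1,-15,21,1,0]' >/dev/null;python3 -m jog '[1,-15,21,1,0,1,-15,21,1,0,1,-15,21,1,0,1,-15,21,1,0,1,-15,21,1,0]' >/dev/null; python3 plan.py 534 -302.5 230 48.2 27 | head -3
```

```text
pos [ 500.3 -163.6  227.6] yaw 48.1 d [  33.7 -138.9    2.4] dyaw 0.1 N 6 tilt [0.019 0.054] F [ 0.4 -0.1 -1.4] w 49.4
   [-13.5, 19.6, -0.1] -0.01
   [-13.5, 19.6, -0.1] -0.01
```

```bash
python3 -m jog '[1,-14,20,-1,0,1,-14,20,-1,0,1,-14,20,-1,0,1,-13,18,-1,0,1,-9,12,0,0]' >/dev/null;python3 -m jog '[1,0,0,0,0]' >/dev/null; python3 plan.py 534 -302.5 205 48.2 27 | head -3
```

```text
pos [ 522.3 -277.4  224.6] yaw 48.0 d [ 11.7 -25.1 -19.6] dyaw 0.2 N 2 tilt [0.032 0.056] F [ 0.4 -0.1 -1.6] w 49.2
   [-4.8, 13.1, 9.7] -0.12
   [-4.8, 13.1, 9.7] -0.12
```

```bash
python3 -m jog '[1,-4,11,9,0,1,-4,10,9,0,1,0,0,9,0,1,0,0,0,0]' >/dev/null; python3 plan.py 534 -302.5 180 48.2 27 | head -3; python3 shot.py p5
```

```text
pos [ 530.8 -296.8  193.2] yaw 48.1 d [  3.2  -5.7 -13.2] dyaw 0.1 N 1 tilt [0.036 0.056] F [-0.4  0.  -2.5] w 49.5
   [-1.3, 6.6, 13.0] -0.15
```

View pics/p5.png

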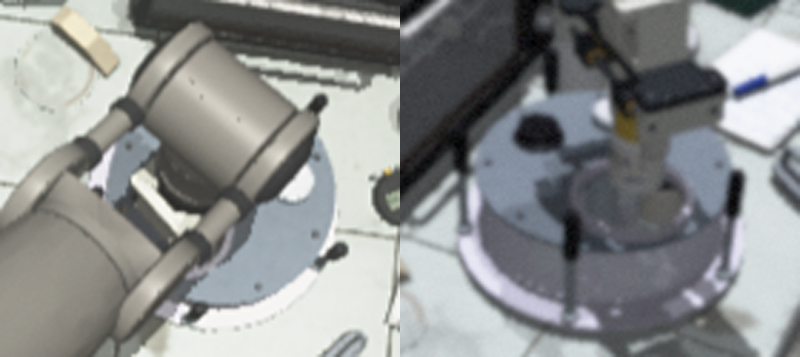

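```bash
python3 - <<'E'
from h import *
from scipy.spatial.transform import Rotation as Ro
o=get_obs()
Rg=Ro.from_euler('xyz',[np.pi+.005,.048,np.radians(47.8)]);R=Ro.from_euler('xyz',o['tcp_rot'])
print('foot off',(R*Rg.inv()).apply([0,0,-64.6]).round(1), 'tip',R.apply([0,0,25]).round(1),'top finger',R.apply([0,0,-30]).round(1))
E
python3 -m jog '[1,-1,6,8,0,1,0,0,12,0,1,0,0,14,0,1,0,0,8,0]' >/dev/null; python3 plan.py 534 -302.5 100 48.2 27
```

```text
foot off [ -1.7   0.8 -64.6] tip [ -1.6  -0.5 -24.9] top finger [ 1.9  0.6 29.9]
pos [ 533.9 -302.8  152.1] yaw 48.1 d [  0.1   0.3 -52.1] dyaw 0.1 N 2 tilt [0.029 0.055] F [-0.2  0.1 -1.2] w 49.0
   [1.6, 0.7, 26.0] -0.04
   [1.6, 0.7, 26.0] -0.04
```

```bash
python3 -m jog '[1,1,1,12,0,1,1,1,13,0,1,0,0,12,0]' >/dev/null; python3 plan.py 534.5 -303 85 48.2 27
```

```text
pos [ 534.7 -303.4  112.4] yaw 48.1 d [ -0.2   0.4 -27.4] dyaw 0.1 N 2 tilt [0.028 0.055] F [ 0.1  0.4 -0.4] w 49.4
   [0.8, 0.2, 13.7] -0.04
   [0.8, 0.2, 13.7] -0.04
```

```bash
python3 -m jog '[1,1,0,10,0,1,0,0,9,0,1,0,0,5,0]' >/dev/null; python3 plan.py 534.5 -303 85 48.2 27
```

```text
pos [ 533.3 -302.7   84.6] yaw 48.1 d [ 1.2 -0.3  0.4] dyaw 0.1 N 1 tilt [0.031 0.055] F [-0.1  0.5  4.3] w 49.4
   [0.6, 1.1, -0.5] -0.06
```

```bash
python3 -m jog '[0.4,0,0,0,0,0.4,0,0,0,0,0.4,0,0,0,0]' ; python3 -m jog '[0.4,0,0,-15,0,0.4,0,0,-30,0,0.4,0,0,-45,0,0.4,0,0,-45,0]'; python3 plan.py 480 -120 220 48.2 25|head -3
```

```text
time: 45.3
tool_pos: [532.3, -301.9, 84.3]
tcp_rot: [-3.108, 0.056, 0.84]
contact_force: [-1.3, 1.5, -1.6]
grip_width: 54.9
time: 45.7
tool_pos: [539.7, -299.0, 217.7]
tcp_rot: [-3.101, 0.057, 0.84]
contact_force: [0.5, -1.4, 0.0]
grip_width: 55.0
pos [ 539.7 -299.   217.7] yaw 48.1 d [-59.7 179.    2.3] dyaw 0.1 N 8 tilt [0.041 0.057] F [ 0.5 -1.4  0. ] w 55.0
   [11.6, -20.5, -0.1] -0.01
   [11.7, -20.5, -0.1] -0.01
```

```bash
python3 -m jog '[0.4,-40,0,-3,0,0.4,-40,0,-3,0,0.4,-40,0,-3,0,0.4,-20,0,0,0,0.4,0,0,0,0]'; python3 shot.py l1 "((180,160,180,120),(200,140,180,160))"; python3 st.py
```

```text
time: 46.2
tool_pos: [450.2, -409.9, 248.6]
tcp_rot: [-3.131, 0.057, 0.843]
contact_force: [0.4, -0.1, -0.2]
grip_width: 54.6
t 46.3 p [ 451.7 -407.8  248.1] tilt [0.0114 0.0559] yaw 48.4 q [-0.8327  0.5067  1.2745 -0.058   1.366  -0.0946] dq [0.032 0.011 0.011 0.007 0.006 0.003]
```

View pics/l1.png

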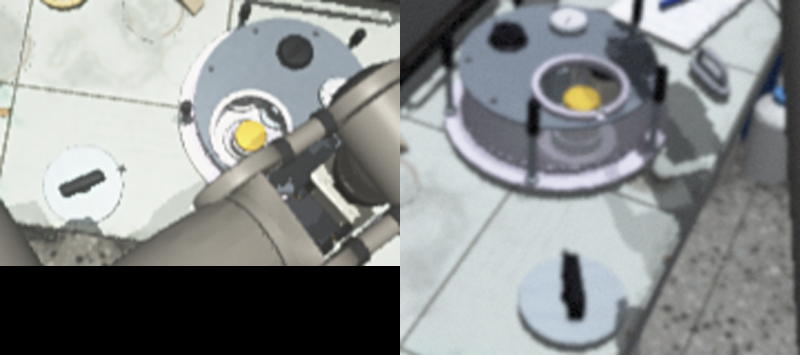

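```bash
cat > lid.py <<'E'
import sys
from port import *
tag=sys.argv[1];z0=float(sys.argv[2]) if len(sys.argv)>2 else 0
roi=dict(top=(195,220,45,45),side=(240,245,60,55))
for n in('top','side'):
    im=np.load(f'{n}_{tag}.npz')['im'];x,y,w,h=roi[n]
    g=cv2.cvtColor(im,cv2.COLOR_RGB2GRAY)
    m=(g[y:y+h,x:x+w]<75).astype(np.uint8)
    k,l,s,c=cv2.connectedComponentsWithStats(m)
    for i in range(1,k):
        if s[i,4]<3: continue
        pix=np.argwhere(l==i)[:,::-1]+[x,y]
        P=np.array([onz(n,*q,z0+(53 if s[i,4]>30 else 8))[:2] for q in pix])
        e,v=np.linalg.eigh(np.cov(P.T)) if len(P)>2 else (None,np.eye(2))
        print(n,'blob',s[i],'pix',(c[i]+[x,y]).round(1),'xy',P.mean(0).round(1),'dir',np.degrees(np.arctan2(v[1,1],v[0,1])).round(1))
    hs=cv2.cvtColor(im,cv2.COLOR_RGB2HSV)
    print(n,im[int(y+h/2)-8,int(x+w/2)-12],im[y+3,x+3])
E
python3 lid.py l1
python3 - <<'E'
from port import *
# disc: channel = blue excess; radial scan far side of r=58 z=18
for n,tag in(('top','l1'),('side','l1')):
    im=np.load(f'{n}_{tag}.npz')['im'].astype(np.float32)
    ch=(im[:,:,2]-im[:,:,0])
    c=np.array([440.,-73.]);cam=-np.array(calibration(n)['R']).T@np.array(calibration(n)['t'])
    for it in range(6):
        pts=[];aw=c-cam[:2];aw/=np.linalg.norm(aw)
        for a in np.radians(np.arange(0,360,4)):
            d=np.array([np.cos(a),np.sin(a)])
            if d@aw<0: continue
            rr=np.arange(46,70,.5);uv=proj(n,np.c_[c+rr[:,None]*d,np.full(len(rr),18)]).astype(np.float32)
            v=cv2.remap(ch,uv[:,0][None],uv[:,1][None],cv2.INTER_LINEAR)[0];v=cv2.GaussianBlur(v[None],(5,1),0)[0]
            g=np.gradient(v);i=np.argmin(g)
            if g[i]<-.5: pts.append(c+rr[i]*d)
        pts=np.array(pts);c,r=circ(pts,58)
    print(n,c.round(1),r.mean(),len(pts))
E
python3 - <<'E'
import cv2,numpy as np
a=np.load('top_l1.npz')['im'][215:270,190:250,::-1];b=np.load('side_l1.npz')['im'][235:305,230:300,::-1]
cv2.imwrite('pics/l1z.png',np.hstack([cv2.resize(a,(400,367),interpolation=2),cv2.resize(b,(367,367),interpolation=2)]))
E
```

```text
top blob [14 23 12  5 13] pix [214.7 245.2] xy [429.8 -69.2] dir 117.8
top [236 242 243] [232 236 230]
side blob [ 33  10  10  29 213] pix [277.4 269.3] xy [430.7 -61.3] dir 118.9
side [192 206 217] [206 216 216]
top [437.1 -76.9] 0.5416983371390282 45
side [434.8 -74. ] 1.4312687664389618 42
```

View pics/l1z.png

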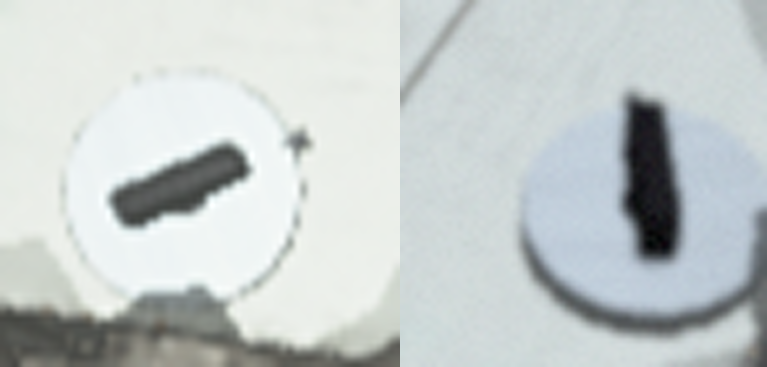

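```bash
sed -i 's/<75)/<(130 if n=="top" else 75))/' lid.py && python3 lid.py l1; python3 -c "
from h import *
k=onz('top',235,235.8,10);print(k)
c=np.array([436,-75.5]);d=k[:2]-c;print(np.hypot(*d),np.degrees(np.arctan2(d[1],d[0])))
c=np.array([437.1,-76.9]);d=k[:2]-c;print(np.hypot(*d),np.degrees(np.arctan2(d[1],d[0])))"
```

```text
top blob [ 12  17  20  12 125] pix [216.6 242.5] xy [435.1 -78.5] dir 121.2
top blob [ 0 40 26  5 67] pix [207. 263.] xy [368.3 -59.1] dir 98.7
top blob [24 40  3  2  5] pix [220.2 260.6] xy [383.6 -94.6] dir 115.7
top blob [27 44  3  1  3] pix [223. 264.] xy [ 374.1 -105.2] dir 98.0
top [236 242 243] [232 236 230]
side blob [ 33  10  10  29 213] pix [277.4 269.3] xy [430.7 -61.3] dir 118.9
side [192 206 217] [206 216 216]
[ 469.04246933 -129.97983465   10.        ]
63.717008427866354 -58.76284275421607
61.949900673446194 -58.961243797385556
```

```bash
cat > tl.py <<'E'
from h import *
from scipy.spatial.transform import Rotation as Ro
o=get_obs();R=Ro.from_euler('xyz',o['tcp_rot']).as_matrix();q=o['joint_positions'];z=R[:,2]
a=np.arctan2(o['tool_pos'][1],o['tool_pos'][0])
print('t',round(float(o['time']),1),'p',o['tool_pos'].round(1),'yaw',np.degrees(o['tcp_rot'][2]).round(1),'lean world',z[:2].round(3),'rad/tan',np.round([z[0]*np.cos(a)+z[1]*np.sin(a),-z[0]*np.sin(a)+z[1]*np.cos(a)],3),'F',o['contact_force'].round(1),'w',round(float(o['grip_width']),1))
E
python3 tl.py
```

```text
t 46.3 p [ 451.7 -407.8  248.1] yaw 48.4 lean world [-0.046 -0.034] rad/tan [-0.011 -0.056] F [ 0.5  0.4 -0.1] w 55.1
```

```bash
python3 plan.py 570 140 250 121 40
```

```text
pos [ 451.7 -407.8  248.1] yaw 48.4 d [118.3 547.8   1.9] dyaw 72.6 N 15 tilt [0.011 0.056] F [ 0.5  0.4 -0.1] w 55.1
   [32.5, -18.4, -1.7] -4.84
   [33.9, -15.6, -1.8] -4.84
   [35.1, -12.6, -1.9] -4.84
   [36.0, -9.6, -2.0] -4.84
   [36.7, -6.5, -2.1] -4.84
   [37.1, -3.4, -2.2] -4.84
   [37.3, -0.3, -2.2] -4.84
   [37.2, 2.9, -2.2] -4.84
   [36.8, 6.0, -2.3] -4.84
   [36.2, 9.1, -2.3] -4.84
   [35.3, 12.1, -2.2] -4.84
   [34.1, 15.1, -2.2] -4.84
   [32.7, 17.9, -2.2] -4.84
   [31.1, 20.6, -2.1] -4.84
   [29.2, 23.2, -2.0] -4.84
```

```bash
python3 -m jog '[0.4,32,-18,-2,-4.8,0.4,34,-16,-2,-4.8,0.4,35,-13,-2,-4.8,0.4,36,-10,-2,-4.8,0.4,37,-6,-2,-4.8]' >/dev/null; python3 tl.py;python3 -m jog '[0.4,37,-3,-2,-4.8,0.4,37,0,-2,-4.8,0.4,37,3,-2,-4.8,0.4,37,6,-2,-4.8,0.4,36,9,-2,-4.8]'>/dev/null; python3 tl.py;python3 -m jog '[0.4,35,12,-2,-4.8,0.4,34,15,-2,-4.8,0.4,33,18,-2,-4.8,0.4,20,15,-2,-4.8,0.4,0,0,0,-4]'>/dev/null; python3 tl.py
```

```text
t 46.8 p [ 494.  -218.1  248.8] yaw 73.3 lean world [-0.043 -0.035] rad/tan [-0.025 -0.049] F [ 0.8 -0.1 -0.2] w 54.7
t 47.3 p [533.3 -19.8 251.2] yaw 98.8 lean world [-0.039 -0.033] rad/tan [-0.038 -0.035] F [ 1.4  0.2 -0.1] w 54.8
t 47.8 p [557.8 134.6 253.6] yaw 123.9 lean world [-0.037 -0.03 ] rad/tan [-0.043 -0.021] F [ 0.3  0.2 -0.8] w 55.2
```

```bash
python3 -m jog '[0.4,16,-42,0,0,0.4,16,-42,0,0,0.4,16,-42,0,0,0.4,0,0,0,0]' >/dev/null; python3 tl.py;python3 -m jog '[0.4,-5,15,0,0,0.4,-5,15,0,0,0.4,-5,15,0,0,0.4,-5,15,0,0,0.4,-5,15,0,0]'>/dev/null; python3 -m jog '[0.4,-5,15,0,0,0.4,-5,15,0,0,0.4,-5,15,0,0,0.4,-5,15,0,0,0.4,0,0,0,0]'>/dev/null; python3 tl.py
```

```text
t 48.2 p [420.7 110.6 255.2] yaw 124.8 lean world [-0.042 -0.03 ] rad/tan [-0.048 -0.018] F [-0.2  0.1  0.4] w 54.9
t 49.2 p [577.6 166.9 246.7] yaw 125.4 lean world [-0.028 -0.025] rad/tan [-0.034 -0.016] F [ 0.2 -0.1  0.1] w 54.6
```

```bash
python3 -m jog '[0.4,16,-42,0,0,0.4,16,-42,0,0,0.4,16,-42,0,0,0.4,0,0,0,0]' >/dev/null; python3 tl.py;python3 -m jog '[0.4,-5,15,0,0,0.4,-5,15,0,0,0.4,-5,15,0,0,0.4,-5,15,0,0,0.4,-5,15,0,0]'>/dev/null; python3 -m jog '[0.4,-5,15,0,0,0.4,-5,15,0,0,0.4,-5,15,0,0,0.4,-5,15,0,0,0.4,0,0,0,0]'>/dev/null; python3 tl.py; python3 -m jog '[0.4,16,-42,0,0,0.4,16,-42,0,0,0.4,16,-42,0,0,0.4,0,0,0,0]' >/dev/null; python3 tl.py
```

```text
t 49.6 p [445.1 135.3 245.2] yaw 125.6 lean world [-0.035 -0.025] rad/tan [-0.041 -0.014] F [-0.3 -0.5 -0.2] w 55.0
t 50.6 p [606.5 188.4 237.5] yaw 125.8 lean world [-0.019 -0.021] rad/tan [-0.025 -0.014] F [ 0.2 -0.1  0.4] w 55.1
t 51.0 p [475.3 154.6 234. ] yaw 125.8 lean world [-0.026 -0.021] rad/tan [-0.032 -0.012] F [0.6 0.1 0.6] w 55.2
```

```bash
python3 -m jog '[0.4,-5,15,0,0,0.4,-5,15,0,0,0.4,-5,15,0,0,0.4,-5,15,0,0,0.4,-5,15,0,0]'>/dev/null; python3 -m jog '[0.4,-5,15,0,0,0.4,-5,15,0,0,0.4,-5,15,0,0,0.4,-5,15,0,0,0.4,0,0,0,0]'>/dev/null; python3 tl.py; python3 plan.py 440 -75 180 121 35|head -3
```

```text
t 52.0 p [626.9 204.2 229.8] yaw 125.9 lean world [-0.014 -0.018] rad/tan [-0.019 -0.013] F [-0.8 -1.  -0.4] w 55.3
pos [626.9 204.2 229.8] yaw 125.9 d [-186.9 -279.2  -49.8] dyaw -4.9 N 10 tilt [0.022 0.007] F [-0.8 -1.  -0.4] w 55.3
   [-11.6, -31.4, 5.8] 0.49
   [-11.9, -31.3, 5.8] 0.49
```

```bash
python3 -m jog '[0.4,-12,-31,5,0.5,0.4,-12,-31,5,0.5,0.4,-12,-31,5,0.5,0.4,-12,-31,5,0.5,0.4,-12,-31,5,0.5]'>/dev/null; python3 -m jog '[0.4,-12,-31,5,0.5,0.4,-12,-31,5,0.5,0.4,-12,-31,5,0.5,0.4,-12,-28,5,0.5,0.4,0,0,0,0]'>/dev/null; python3 tl.py; python3 plan.py 436 -75.5 120 121 35|head -3;python3 shot.py l2 "((180,180,120,90),(200,200,140,125))"
```

```text
t 53.0 p [454.3 -45.6 188. ] yaw 121.5 lean world [-0.008 -0.018] rad/tan [-0.007 -0.019] F [ 0.6 -0.1 -0.8] w 55.0
pos [454.3 -45.6 188. ] yaw 121.5 d [-18.3 -29.9 -68. ] dyaw -0.5 N 3 tilt [0.017 0.011] F [ 0.6 -0.1 -0.8] w 55.0
   [-5.1, -10.0, 22.9] 0.17
   [-5.1, -10.0, 22.9] 0.17
```

View pics/l2.png

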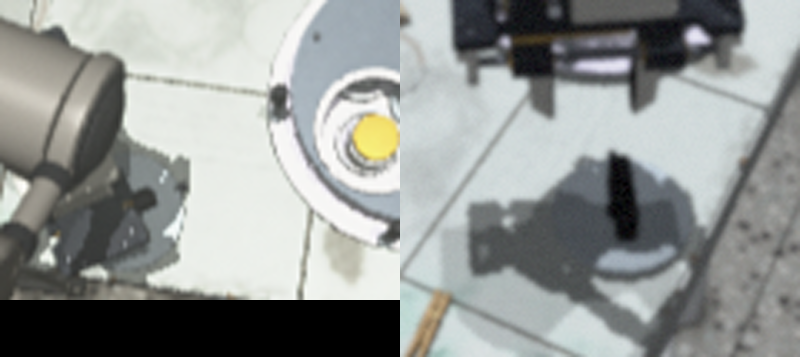

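```bash
python3 lid.py l2 | grep side; python3 -m jog '[0.4,-4,-8,20,0.2,0.4,-4,-8,20,0.2,0.4,-3,-6,20,0.2,0.4,0,0,0,0]'>/dev/null; python3 tl.py; python3 plan.py 436 -75.5 90 121 35|head -3
```

```text
side blob [ 30   9  18  32 343] pix [277.7 271.5] xy [427.6 -56.1] dir 120.0
side blob [18 24  3  3  5] pix [259.4 270.4] xy [479.8 -71.9] dir 82.4
side blob [46 28 11 10 37] pix [290.9 278.1] xy [394.3 -52.4] dir 136.2
side blob [24 35  1  3  3] pix [264. 281.] xy [456.8 -49.1] dir 115.7
side [105 111 119] [206 214 216]
t 53.5 p [447.9 -63.8 129.3] yaw 121.2 lean world [ 0.002 -0.019] rad/tan [ 0.005 -0.018] F [0.4 0.8 1.3] w 55.3
pos [447.9 -63.8 129.3] yaw 121.2 d [-11.9 -11.7 -39.3] dyaw -0.2 N 2 tilt [0.008 0.017] F [0.4 0.8 1.3] w 55.3
   [-1.6, -8.0, 19.7] 0.11
   [-1.6, -8.0, 19.7] 0.11
```

```bash
python3 -m jog '[0.4,-2,-10,12,0,0.4,-1,-5,12,0,0.4,0,0,8,0,0.4,0,0,0,0]'>/dev/null; python3 tl.py; python3 plan.py 436 -75.5 52 121 35|head -3; python3 shot.py l3 "((180,180,120,90),(220,220,100,90))"
```

```text
t 53.9 p [441.8 -72.6  99.4] yaw 121.5 lean world [ 0.009 -0.02 ] rad/tan [ 0.012 -0.018] F [ 0.4  0.5 -0.3] w 55.0
pos [441.8 -72.6  99.4] yaw 121.5 d [ -5.8  -2.9 -47.4] dyaw -0.5 N 2 tilt [0.003 0.021] F [ 0.4  0.5 -0.3] w 55.0
   [0.8, -3.2, 23.7] 0.24
   [0.8, -3.2, 23.7] 0.24
```

View pics/l3.png

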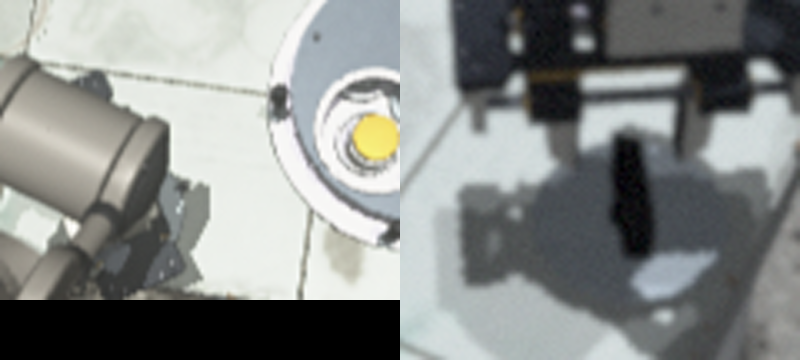

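```bash
python3 -m jog '[0.4,1,-5,13,0,0.4,0,-1,13,0,0.4,0,0,13,0,0.4,0,0,0,0]'>/dev/null; python3 tl.py; python3 plan.py 436 -75.5 50 121 35|head -3
```

```text
t 54.4 p [440.6 -75.6  63.4] yaw 121.6 lean world [ 0.018 -0.022] rad/tan [ 0.021 -0.019] F [-1.  -0.1  0.7] w 54.8
pos [440.6 -75.6  63.4] yaw 121.6 d [ -4.6   0.1 -13.4] dyaw -0.6 N 1 tilt [-0.003  0.029] F [-1.  -0.1  0.7] w 54.8
   [2.8, -4.0, 13.3] 0.59
```

```bash
python3 -m jog '[0.4,2.5,-4,8,0,0.4,0,-1,6,0,0.4,0,0,0,0]'>/dev/null; python3 tl.py; python3 plan.py 436 -75.5 50 121 35|head -3
```

```text
t 54.7 p [436.4 -76.4  50.1] yaw 121.6 lean world [ 0.021 -0.023] rad/tan [ 0.025 -0.019] F [ 0.7  0.2 -0.4] w 55.2
pos [436.4 -76.4  50.1] yaw 121.6 d [-0.4  0.9 -0.1] dyaw -0.6 N 1 tilt [-0.006  0.031] F [ 0.7  0.2 -0.4] w 55.2
   [1.0, 0.1, 0.1] 0.62
```

```bash
python3 -m jog '[1,0,0,0,0,1,0,0,0,0,1,0,0,0,0,1,0,0,0,0,1,0,0,0,0]'>/dev/null; python3 tl.py; python3 -m jog '[1,0,0,-15,0,1,0,0,-20,0,1,0,0,-30,0,1,0,0,0,0]'>/dev/null; python3 tl.py;python3 shot.py l4 "((180,180,120,90),(220,190,120,110))"
```

```text
t 55.2 p [437.1 -76.6  51.1] yaw 121.6 lean world [ 0.023 -0.024] rad/tan [ 0.027 -0.02 ] F [ 0.9 -0.4  0.3] w 19.5
t 55.6 p [433.8 -74.4 116.1] yaw 121.6 lean world [ 0.017 -0.022] rad/tan [ 0.02  -0.019] F [ 0.4 -0.4 -4.1] w 17.9
```

View pics/l4.png

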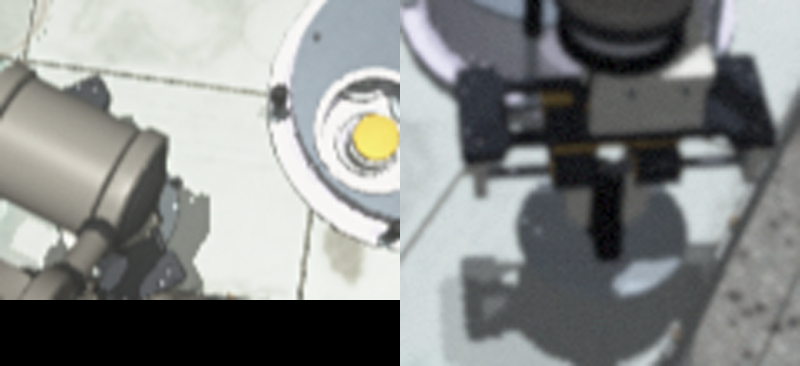

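```bash
python3 -m jog '[1,0,0,-40,0,1,0,0,-40,0,1,0,0,-20,0,1,0,0,0,0]'>/dev/null; python3 tl.py;python3 plan.py 534 -302.5 215 48.2 22
```

```text
t 56.1 p [427.5 -70.9 209.3] yaw 121.6 lean world [-0.003 -0.015] rad/tan [-0.    -0.015] F [ 0.2  0.  -4.1] w 17.6
pos [427.5 -70.9 209.3] yaw 121.6 d [ 106.5 -231.6    5.7] dyaw -73.4 N 12 tilt [0.01  0.011] F [ 0.2  0.  -4.1] w 17.6
   [-21.1, -2.6, -0.2] 6.12
   [-21.2, -0.3, -0.2] 6.12
   [-21.2, 2.0, -0.2] 6.12
   [-20.8, 4.2, -0.3] 6.12
   [-20.3, 6.4, -0.3] 6.12
   [-19.5, 8.5, -0.3] 6.12
   [-18.4, 10.6, -0.4] 6.12
   [-17.2, 12.5, -0.4] 6.12
   [-15.8, 14.2, -0.4] 6.12
   [-14.2, 15.8, -0.5] 6.12
   [-12.4, 17.2, -0.5] 6.12
   [-10.5, 18.5, -0.5] 6.12
```

```bash
python3 -m jog '[1,-21,-3,-1,6.1,1,-21,0,-1,6.1,1,-21,2,-1,6.1,1,-21,4,-1,6.1,1,-20,6,-1,6.1]'>/dev/null; python3 -m jog '[1,-20,8,-1,6.1,1,-18,11,-1,6.1,1,-17,12,-1,6.1,1,-16,14,-1,6.1,1,-14,16,-1,6.1]'>/dev/null;python3 tl.py;python3 plan.py 534 -302.5 215 48.2 22
```

```text
t 57.1 p [ 505.  -265.5  189.4] yaw 58.4 lean world [-0.041  0.007] rad/tan [-0.04  -0.013] F [-0.2 -0.3 -3.3] w 17.4
pos [ 505.  -265.5  189.4] yaw 58.4 d [ 29.  -37.   25.6] dyaw -10.2 N 3 tilt [0.039 0.016] F [-0.2 -0.3 -3.3] w 17.4
   [-5.6, 14.4, -9.0] 3.39
   [-4.7, 14.7, -9.0] 3.39
   [-3.8, 14.9, -9.0] 3.39
```

```bash
cat > lt.py <<'E'
from h import *
from scipy.spatial.transform import Rotation as Ro
import sys
# grip rotation: lid flat when gripped
o=get_obs()
e=np.array([np.pi-.007,.032,np.radians(121.6)])
Rg=Ro.from_euler('xyz',e);z=Rg.as_matrix()[:,2]
R=Ro.from_euler('xyz',o['tcp_rot']);n=(R*Rg.inv()).apply([0,0,1]);l=(R*Rg.inv()).apply([0,0,-51.])
a=np.arctan2(o['tool_pos'][1],o['tool_pos'][0])
print('grip lean',z[:2].round(3),'lid normal',n[:2].round(3),'tilt',np.hypot(*n[:2]).round(3),'lid origin',(o['tool_pos']+l).round(1))
E
python3 lt.py
python3 -m jog '[1,-5,14,-9,3.4,1,-5,14,-9,3.4,1,-4,13,-9,3.2,1,0,0,0,0]'>/dev/null;python3 tl.py;python3 plan.py 534 -302.5 190 48.2 22; python3 lt.py
```

```text
grip lean [ 0.023 -0.024] lid normal [ 0.03  -0.038] tilt 0.048 lid origin [ 503.4 -263.5  138.5]
t 57.5 p [ 529.5 -303.1  199.6] yaw 47.6 lean world [-0.058  0.018] rad/tan [-0.059 -0.013] F [-0.7  0.2 -3.4] w 17.8
pos [ 529.5 -303.1  199.6] yaw 47.6 d [ 4.5  0.6 -9.6] dyaw 0.6 N 1 tilt [0.055 0.025] F [-0.7  0.2 -3.4] w 17.8
   [3.8, 3.5, 9.3] -0.57
grip lean [ 0.023 -0.024] lid normal [ 0.041 -0.047] tilt 0.062 lid origin [ 527.4 -300.7  148.7]
```

```bash
python3 -m jog '[1,0,0,-20,0,1,0,0,0,0]'>/dev/null;python3 tl.py; python3 -m jog '[1,-8,-38,0,0,1,-8,-38,0,0,1,-8,-38,0,0,1,0,0,0,0]'>/dev/null;python3 tl.py; python3 -m jog '[1,3,15,0,0,1,3,15,0,0,1,3,15,0,0,1,3,15,0,0,1,3,15,0,0]'>/dev/null;python3 tl.py
```

```text
t 57.7 p [ 528.9 -302.2  213.1] yaw 47.8 lean world [-0.066  0.025] rad/tan [-0.069 -0.011] F [ 0.2 -0.2 -3.4] w 17.8
t 58.1 p [ 420.4 -236.7  208.4] yaw 48.1 lean world [-0.082  0.037] rad/tan [-0.089 -0.008] F [ 0.7 -0.2 -3.5] w 18.1
t 58.6 p [ 489.1 -275.7  194.3] yaw 48.3 lean world [-0.085  0.041] rad/tan [-0.094 -0.007] F [ 0.2  0.6 -3.3] w 17.9
```

```bash
python3 -m jog '[1,3,12,-4,0,1,3,12,-4,0,1,3,10,-4,0,1,0,0,0,0]'>/dev/null;python3 tl.py; python3 lt.py;python3 plan.py 534 -302.5 190 48.2 22
```

```text
t 59.0 p [ 527.6 -294.7  194.2] yaw 48.5 lean world [-0.088  0.043] rad/tan [-0.098 -0.005] F [ 0.6 -0.5 -4.2] w 18.1
grip lean [ 0.023 -0.024] lid normal [ 0.072 -0.072] tilt 0.102 lid origin [ 523.9 -291.1  143.5]
pos [ 527.6 -294.7  194.2] yaw 48.5 d [ 6.4 -7.8 -4.2] dyaw -0.3 N 1 tilt [0.095 0.026] F [ 0.6 -0.5 -4.2] w 18.1
   [-1.5, 10.3, 3.3] 0.33
```

```bash
python3 -m jog '[1,-1,4,4,0,1,0,4,4,0,1,0,3,3,0,1,0,2,3,0,1,0,0,0,0]'>/dev/null;python3 tl.py; python3 lt.py
```

```text
t 59.5 p [ 535.3 -303.6  173.5] yaw 48.6 lean world [-0.093  0.046] rad/tan [-0.103 -0.005] F [-0.1  0.9 -3.9] w 17.7
grip lean [ 0.023 -0.024] lid normal [ 0.077 -0.075] tilt 0.107 lid origin [ 531.4 -299.8  122.8]
```

```bash
python3 shot.py l5; python3 - <<'E'
import numpy as np;from plant import get_obs;o=get_obs();print(o['joint_positions'].round(3),o['tau'].round(1))
E
```

```text
[-0.632  0.627  1.274 -0.018  1.342  0.097] [ -0.1 -58.  -24.6  -0.    0.6  -0. ]
```

View pics/l5.png

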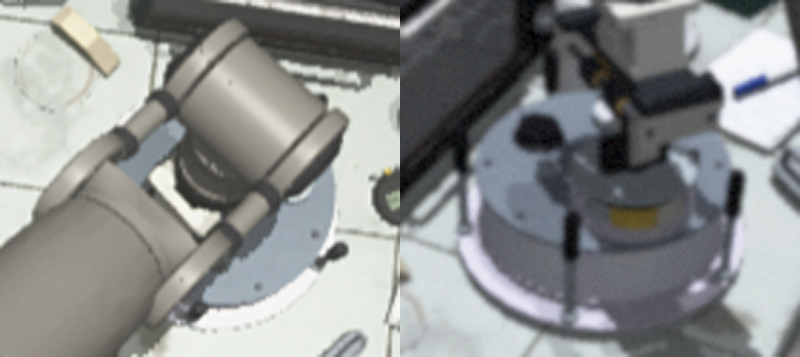

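```bash
python3 -m jog '[1,0,3.5,4,0,1,0,1,6,0,1,0,0,4,0,1,0,0,0,0]'>/dev/null;python3 tl.py; python3 lt.py
```

```text
t 60.0 p [ 537.7 -306.1  159.5] yaw 48.6 lean world [-0.091  0.045] rad/tan [-0.101 -0.006] F [ 0.  -0.3 -3.4] w 17.8
grip lean [ 0.023 -0.024] lid normal [ 0.075 -0.073] tilt 0.105 lid origin [ 533.9 -302.3  108.8]
```

```bash
python3 -m jog '[1,0,0,4,0,1,0,0,3,0,1,0,0,0,0]'>/dev/null;python3 tl.py; python3 lt.py; python3 shot.py l6 "((230,140,140,125),(240,140,80,72))"
```

```text
t 60.3 p [ 537.4 -305.3  153.3] yaw 48.6 lean world [-0.089  0.045] rad/tan [-0.1   -0.005] F [-0.5  0.9 -1.3] w 17.7
grip lean [ 0.023 -0.024] lid normal [ 0.073 -0.073] tilt 0.104 lid origin [ 533.7 -301.6  102.6]
```

View pics/l6.png

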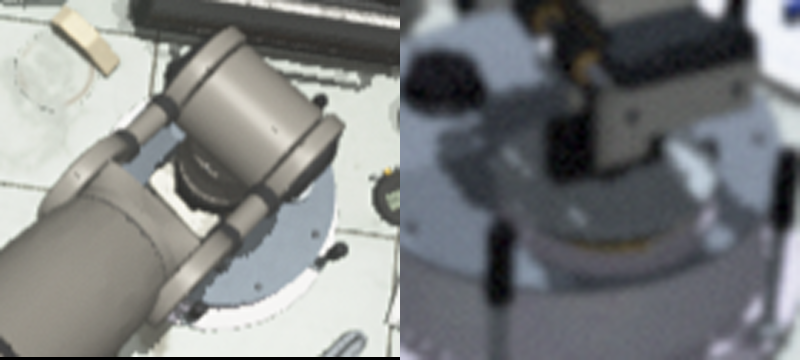

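```bash
python3 -m jog '[1,0,0,3,0,1,0,0,2,0,1,0,0,0,0]'>/dev/null;python3 tl.py; python3 lt.py
```

```text
t 60.7 p [ 537.6 -304.7  152.4] yaw 48.6 lean world [-0.086  0.043] rad/tan [-0.096 -0.005] F [-1.   1.6 -4.1] w 17.5
grip lean [ 0.023 -0.024] lid normal [ 0.07  -0.072] tilt 0.1 lid origin [ 534.  -301.1  101.6]
```

```bash
python3 -m jog '[1,0,0,5,0,1,0,0,3,0]'>/dev/null;python3 tl.py; python3 lt.py
```

```text
t 60.9 p [ 537.6 -304.   150.9] yaw 48.6 lean world [-0.082  0.041] rad/tan [-0.092 -0.005] F [-5.8  3.2 16.6] w 17.8
grip lean [ 0.023 -0.024] lid normal [ 0.066 -0.07 ] tilt 0.096 lid origin [ 534.2 -300.5  100.2]
```

```bash
python3 -m jog '[0.6,0,0,0,0,0.6,0,0,0,0,0.6,0,0,0,0,0.6,0,0,0,0]'>/dev/null;python3 tl.py;  python3 shot.py l7 "((230,140,140,125),(240,140,80,72))"
```

```text
t 61.3 p [ 538.2 -305.   151.7] yaw 48.6 lean world [-0.079  0.038] rad/tan [-0.088 -0.005] F [ 0.9 -0.1  0. ] w 36.5
```

View pics/l7.png

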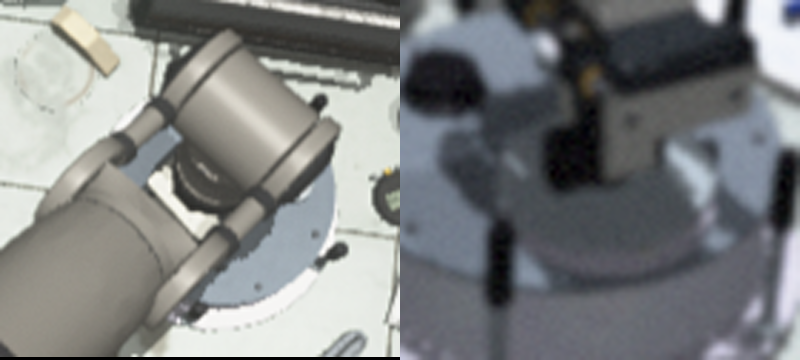

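```bash
python3 -m jog '[0.5,0,0,-15,0,0.5,0,0,-25,0,0.5,0,0,-40,0,0.5,0,0,-20,0,0.5,0,0,0,0]'>/dev/null;python3 tl.py; python3 -m jog '[0.5,-40,-10,0,0,0.5,-40,-10,0,0,0.5,-40,-10,0,0,0.5,-20,0,0,0,0.5,0,0,0,0]'>/dev/null;python3 tl.py; python3 shot.py l8 "((230,140,140,125),(220,120,110,100))"
```

```text
t 61.9 p [ 545.7 -308.8  251.1] yaw 48.6 lean world [-0.084  0.042] rad/tan [-0.094 -0.005] F [1.1 0.2 0.4] w 45.9
t 62.4 p [ 426.5 -394.5  250.1] yaw 48.8 lean world [-0.089  0.047] rad/tan [-0.098 -0.026] F [-0.3 -0.6  0.3] w 45.5
```

View pics/l8.png

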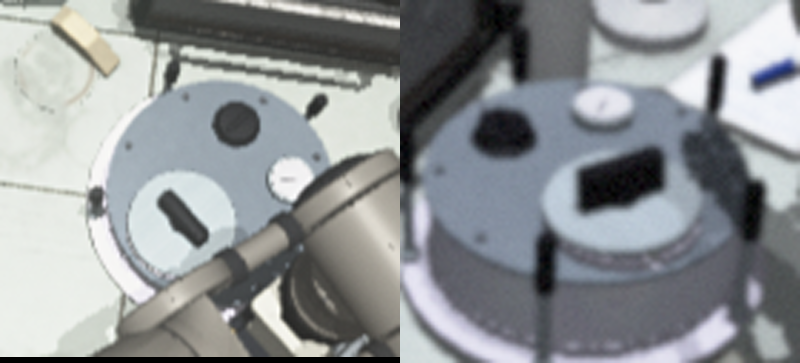

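```bash
cat > lidm.py <<'E'
import sys
from port import *
tag=sys.argv[1]
for n in('top','side'):
    im=np.load(f'{n}_{tag}.npz')['im'];g=cv2.cvtColor(im,cv2.COLOR_RGB2GRAY)
    c0=proj(n,[534,-302.5,148])[0];x,y=int(c0[0])-22,int(c0[1])-22
    m=(g[y:y+44,x:x+44]<75).astype(np.uint8);k,l,s,c=cv2.connectedComponentsWithStats(m)
    i=1+np.argmin([np.hypot(*(c[j]-22)) if s[j,4]>30 else 99 for j in range(1,k)])
    pix=np.argwhere(l==i)[:,::-1]+[x,y];P=np.array([onz(n,*q,148)[:2] for q in pix]);e,v=np.linalg.eigh(np.cov(P.T))
    print(n,'bar',s[i],P.mean(0).round(1),'dir',np.degrees(np.arctan2(v[1,1],v[0,1])).round(1)%180)
E
python3 lidm.py l8
python3 -m jog '[0.5,0,0,15,0,0.5,0,0,15,0,0.5,0,0,15,0,0.5,0,0,15,0,0.5,0,0,15,0]'>/dev/null;python3 tl.py;python3 -m jog '[0.5,0,0,-45,0,0.5,0,0,-45,0,0.5,0,0,0,0]'>/dev/null;python3 tl.py
```

```text
top bar [ 14  13  17  19 108] [ 533.  -300.8] dir 47.5
side bar [ 10  19  23  17 279] [ 528.3 -283.2] dir 71.4
t 63.0 p [ 427.6 -384.1  172. ] yaw 49.3 lean world [-0.086  0.048] rad/tan [-0.096 -0.022] F [ 0.2 -0.2 -0.3] w 45.8
t 63.3 p [ 437.4 -382.4  256.9] yaw 49.7 lean world [-0.095  0.059] rad/tan [-0.11  -0.018] F [1.1 0.6 0.8] w 45.9
```

```bash
python3 -m jog '[0.5,0,0,45,0,0.5,0,0,45,0,0.5,0,0,40,0,0.5,0,0,0,0]'>/dev/null;python3 tl.py;python3 -m jog '[0.5,0,0,-14,0,0.5,0,0,-14,0,0.5,0,0,-14,0,0.5,0,0,-14,0,0.5,0,0,-14,0]'>/dev/null;python3 tl.py
```

```text
t 63.7 p [ 430.2 -370.8  124. ] yaw 50.1 lean world [-0.09   0.055] rad/tan [-0.104 -0.017] F [-0.4  0.7  0.2] w 46.2
t 64.2 p [ 440.9 -371.   198.4] yaw 50.4 lean world [-0.091  0.058] rad/tan [-0.107 -0.015] F [-0.1  0.   0.2] w 46.1
```

```bash
python3 -m jog '[0.5,0,-15,0,0,0.5,0,-15,0,0,0.5,0,-15,0,0,0.5,0,-15,0,0,0.5,0,-15,0,0]'>/dev/null;python3 tl.py;python3 -m jog '[0.5,0,15,0,0,0.5,0,15,0,0,0.5,0,15,0,0,0.5,0,15,0,0,0.5,0,15,0,0]'>/dev/null;python3 tl.py;python3 -m jog '[0.5,0,40,0,0,0.5,0,40,0,0,0.5,0,0,0,0]'>/dev/null;python3 tl.py;python3 -m jog '[0.5,0,-40,0,0,0.5,0,-40,0,0,0.5,0,0,0,0]'>/dev/null;python3 tl.py
```

```text
t 64.7 p [ 389.1 -322.4  216.8] yaw 50.8 lean world [-0.079  0.046] rad/tan [-0.09  -0.015] F [-0.1  0.   0.2] w 45.9
t 65.2 p [ 452.1 -367.2  221.1] yaw 51.1 lean world [-0.07   0.038] rad/tan [-0.079 -0.015] F [ 0.1  0.1 -0.2] w 45.9
t 65.5 p [ 520.  -417.6  219.1] yaw 51.3 lean world [-0.066  0.035] rad/tan [-0.073 -0.014] F [-1.2  1.1  0. ] w 46.2
t 65.8 p [ 457.9 -363.8  224.7] yaw 51.5 lean world [-0.068  0.037] rad/tan [-0.076 -0.013] F [ 0.6 -0.7  0.6] w 45.8
```

```bash
for i in 1; do python3 -m jog '[0.5,0,-15,0,0,0.5,0,-15,0,0,0.5,0,-15,0,0,0.5,0,-15,0,0,0.5,0,-15,0,0]'>/dev/null;python3 -m jog '[0.5,0,15,0,0,0.5,0,15,0,0,0.5,0,15,0,0,0.5,0,15,0,0,0.5,0,15,0,0]'>/dev/null;python3 tl.py;python3 -m jog '[0.5,0,-15,0,0,0.5,0,-15,0,0,0.5,0,-15,0,0,0.5,0,-15,0,0,0.5,0,-15,0,0]'>/dev/null;python3 tl.py;python3 -m jog '[0.5,0,15,0,0,0.5,0,15,0,0,0.5,0,15,0,0,0.5,0,15,0,0,0.5,0,15,0,0]'>/dev/null;python3 tl.py;done
```

```text
t 66.8 p [ 463.9 -359.   244.6] yaw 51.9 lean world [-0.049  0.021] rad/tan [-0.052 -0.014] F [ 0.4  0.  -0.5] w 46.0
t 67.3 p [ 409.6 -312.4  254.8] yaw 52.1 lean world [-0.04   0.013] rad/tan [-0.04  -0.014] F [-0.3  0.4 -0.1] w 45.8
t 67.8 p [ 472.2 -356.2  262.7] yaw 52.4 lean world [-0.03   0.005] rad/tan [-0.027 -0.014] F [-0.1 -0.1 -0.1] w 46.0
```

```bash
python3 -m jog '[0.5,0,-15,0,0,0.5,0,-15,0,0,0.5,0,-15,0,0,0.5,0,15,0,0,0.5,0,15,0,0]'>/dev/null;python3 tl.py;python3 plan.py 534 -301 235 47.8 15
```

```text
t 68.3 p [ 464.  -345.2  271.2] yaw 52.6 lean world [-0.022 -0.001] rad/tan [-0.017 -0.014] F [-0.7 -0.6 -0.3] w 46.0
pos [ 464.  -345.2  271.2] yaw 52.6 d [ 70.   44.2 -36.2] dyaw -4.8 N 7 tilt [0.017 0.014] F [-0.7 -0.6 -0.3] w 46.0
   [11.2, 4.2, 4.9] 0.69
   [11.2, 4.1, 4.9] 0.69
   [11.3, 3.9, 4.9] 0.69
   [11.3, 3.8, 4.9] 0.69
   [11.3, 3.7, 4.9] 0.69
   [11.4, 3.5, 4.9] 0.69
   [11.4, 3.4, 4.9] 0.69
```

```bash
python3 -m jog '[0.5,11,4,5,0.7,0.5,11,4,5,0.7,0.5,11,4,5,0.7,0.5,11,4,5,0.7,0.5,11,4,5,0.7]'>/dev/null;python3 -m jog '[0.5,11,3,8,0.7,0.5,8,2,8,0.7,0.5,0,0,0,0]'>/dev/null;python3 tl.py;python3 plan.py 534 -301 200 47.8 15
```

```text
t 69.1 p [ 539.2 -301.1  241. ] yaw 47.8 lean world [-0.006 -0.013] rad/tan [ 0.001 -0.014] F [ 0.5 -0.2 -0.4] w 45.5
pos [ 539.2 -301.1  241. ] yaw 47.8 d [ -5.2   0.1 -41. ] dyaw 0.0 N 3 tilt [-0.004  0.013] F [ 0.5 -0.2 -0.4] w 45.5
   [-1.0, -1.4, 13.7] -0.01
   [-1.0, -1.4, 13.7] -0.01
   [-1.0, -1.4, 13.7] -0.01
```

```bash
python3 -m jog '[0.5,-1,-2,15,0,0.5,-1,-2,15,0,0.5,0,0,15,0,0.5,0,0,10,0]'>/dev/null;python3 tl.py;python3 plan.py 533.5 -301 165 47.8 15
```

```text
t 69.5 p [ 536.  -301.6  189.9] yaw 47.9 lean world [ 0.001 -0.018] rad/tan [ 0.01  -0.015] F [-0.5  0.5  0.7] w 45.8
pos [ 536.  -301.6  189.9] yaw 47.9 d [ -2.5   0.6 -24.9] dyaw -0.1 N 2 tilt [-0.013  0.013] F [-0.5  0.5  0.7] w 45.8
   [-0.5, -1.3, 12.5] 0.05
   [-0.5, -1.3, 12.5] 0.05
```

```bash
python3 -m jog '[0.5,-1,-3,13,0,0.5,0,0,13,0,0.5,0,0,8,0,0.5,0,0,0,0]'>/dev/null;python3 tl.py;python3 plan.py 533.5 -301 150 47.8 15; python3 shot.py l9 "((230,140,140,125),(240,140,80,72))"
```

```text
t 69.9 p [ 533.1 -301.8  155. ] yaw 47.9 lean world [ 0.002 -0.019] rad/tan [ 0.011 -0.016] F [-1.1  0.4  0.1] w 45.6
pos [ 533.1 -301.8  155. ] yaw 47.9 d [ 0.4  0.8 -5. ] dyaw -0.1 N 1 tilt [-0.014  0.013] F [-1.1  0.4  0.1] w 45.6
   [0.9, -0.3, 5.0] 0.1
```

View pics/l9.png

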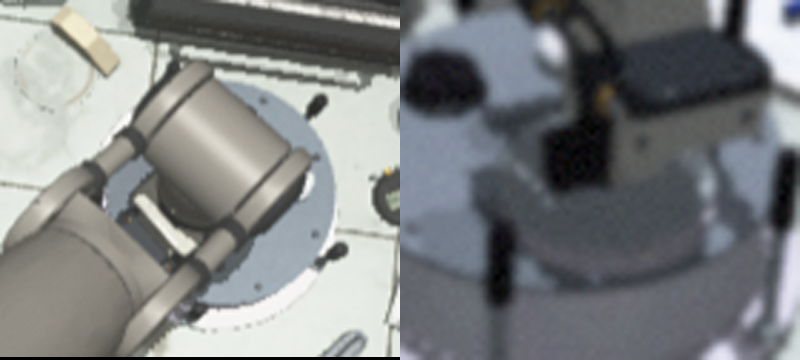

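```bash
python3 -m jog '[0.5,0,0,4,0,1,0,0,2,0,1,0,0,0,0,1,0,0,0,0,1,0,0,0,0]'>/dev/null;python3 -m jog '[1,0,0,0,0,1,0,0,0,0]'>/dev/null;python3 tl.py
```

```text
t 70.7 p [ 534.  -302.2  151.5] yaw 47.9 lean world [ 0.004 -0.021] rad/tan [ 0.014 -0.016] F [ 0.8 -0.2 -0.3] w 17.8
```

```bash
python3 -m jog '[1,0,0,0.5,6,1,0,0,0.5,6,1,0,0,0.5,6]'>/dev/null;python3 tl.py;python3 plan.py 534 -302.2 151.5 -41.8 15|head -1
```

```text
t 71.0 p [ 534.2 -301.2  151.3] yaw 29.5 lean world [ 0.005 -0.021] rad/tan [ 0.014 -0.016] F [-0.9  1.6  3.2] w 17.9
pos [ 534.2 -301.2  151.3] yaw 29.5 d [-0.2 -1.   0.2] dyaw -71.3 N 9 tilt [-0.02   0.006] F [-0.9  1.6  3.2] w 17.9
```

```bash
python3 -m jog '[1,0.5,0,0.3,6,1,0.5,0,0.3,6,1,0,0,0.3,6,1,0,0,0.3,6]'>/dev/null;python3 tl.py;python3 plan.py 534 -302.2 151.5 -41.8 15|head -2
```

```text
t 71.4 p [ 533.9 -301.   151.4] yaw 4.6 lean world [ 0.002 -0.022] rad/tan [ 0.013 -0.019] F [-1.2 -0.4  1.7] w 17.7
pos [ 533.9 -301.   151.4] yaw 4.6 d [ 0.1 -1.2  0.1] dyaw -46.4 N 6 tilt [-0.023 -0.   ] F [-1.2 -0.4  1.7] w 17.7
   [-0.0, 0.2, -0.0] 7.74
```

```bash
python3 -m jog '[1,0,0.5,0.5,6,1,0,0.5,0.5,6,1,0,0,0.5,6,1,0,0,0.5,6]'>/dev/null;python3 tl.py;python3 shot.py m1 "((230,140,140,125),(240,140,80,72))"
```

```text
t 71.8 p [ 533.8 -301.2  151.4] yaw -20.2 lean world [ 0.001 -0.022] rad/tan [ 0.012 -0.019] F [-0.6  0.6  2.4] w 17.4
```

View pics/m1.png

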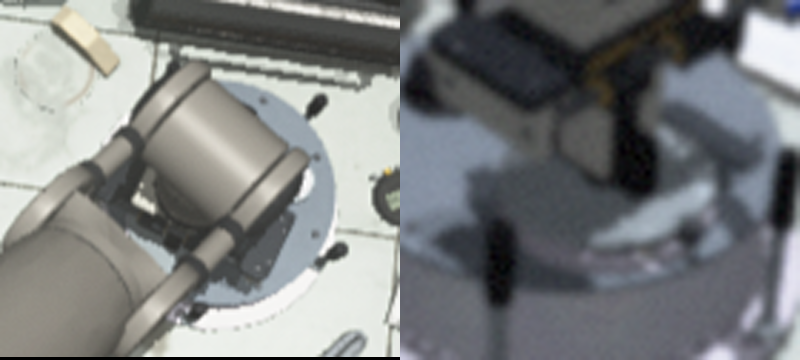

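```bash
python3 -m jog '[1,0,0.5,0.5,5,1,0,0.5,0.5,4,1,0,0,0.5,3,1,0,0,0.7,2]'>/dev/null;python3 tl.py;python3 lidm.py m1 2>/dev/null|head -0; python3 shot.py m2 "((230,140,140,125),(250,150,70,63))"
```

```text
t 72.3 p [ 533.8 -301.3  151.3] yaw -33.7 lean world [ 0.003 -0.022] rad/tan [ 0.013 -0.018] F [-0.7  2.6  5.6] w 17.7
```

View pics/m2.png

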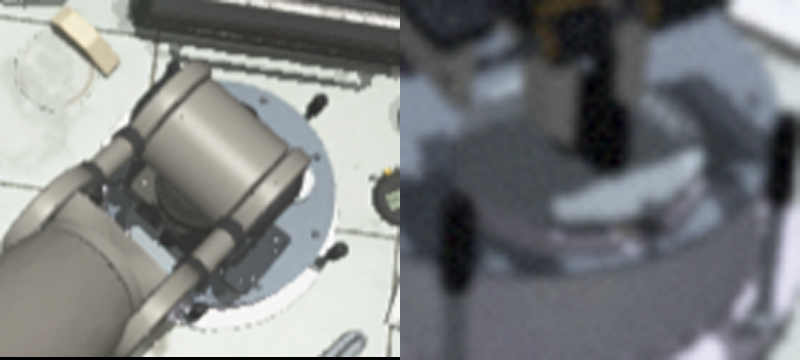

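```bash
python3 -m jog '[1,0,0.5,1,2,1,0,0.5,1,2]'>/dev/null;python3 tl.py; python3 -m jog '[1,0,0,1,1.5]'>/dev/null;python3 tl.py;python3 -m jog '[1,0,0,1,1.5]'>/dev/null;python3 tl.py
```

```text
t 72.6 p [ 533.9 -301.2  151.1] yaw -37.4 lean world [ 0.005 -0.021] rad/tan [ 0.015 -0.016] F [-1.3  4.3  7.3] w 17.7
t 72.7 p [ 534.1 -301.   151. ] yaw -38.7 lean world [ 0.005 -0.021] rad/tan [ 0.015 -0.016] F [-1.4  3.2  6.5] w 18.0
t 72.8 p [ 534.  -300.4  150.3] yaw -40.1 lean world [ 0.005 -0.021] rad/tan [ 0.015 -0.015] F [-3.9  5.8  6. ] w 17.3
```

```bash
python3 -m jog '[1,0,0.5,1,1]'>/dev/null;python3 tl.py;python3 -m jog '[1,0,0,1.5,1]'>/dev/null;python3 tl.py;python3 -m jog '[1,0,0,1.5,1]'>/dev/null;python3 tl.py;python3 shot.py m3 "((230,140,140,125),(250,150,70,63))"
```

```text
t 72.9 p [ 533.9 -300.   149.7] yaw -41.0 lean world [ 0.006 -0.019] rad/tan [ 0.015 -0.014] F [-2.3  6.7  5.9] w 18.1
t 73.0 p [ 533.8 -299.2  148.7] yaw -41.9 lean world [ 0.006 -0.018] rad/tan [ 0.014 -0.013] F [-6.1  3.6  8.4] w 17.5
t 73.1 p [ 533.6 -299.1  148.2] yaw -42.7 lean world [ 0.006 -0.019] rad/tan [ 0.014 -0.014] F [-5.8  1.7 11.3] w 17.9
```

View pics/m3.png

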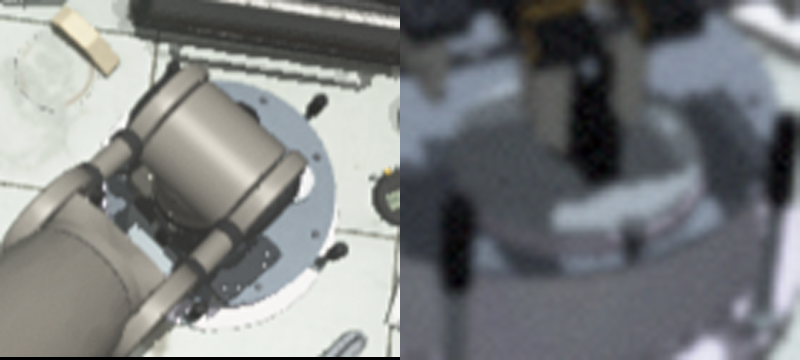

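```bash
python3 -m jog '[0.5,0,0,0,0,0.5,0,0,0,0,0.5,0,0,0,0,0.5,0,0,0,0]'>/dev/null;python3 tl.py;python3 -m jog '[0.5,0,0,-15,0,0.5,0,0,-25,0,0.5,0,0,-40,0,0.5,0,0,-20,0]'>/dev/null; python3 plan.py 427 -395 250 -30 40|head -3;python3 shot.py m4 "((230,140,140,125),(250,150,70,63))"
```

```text
t 73.6 p [ 534.2 -300.2  147.9] yaw -42.5 lean world [ 0.008 -0.021] rad/tan [ 0.017 -0.014] F [-0.6  0.5  0.1] w 43.9
pos [ 532.1 -297.7  245.7] yaw -42.5 d [-105.1  -97.3    4.3] dyaw 12.5 N 4 tilt [-0.011 -0.01 ] F [ 0.8 -1.6  1.1] w 45.9
   [-2.9, 35.7, -0.7] -3.11
   [-4.9, 35.5, -0.7] -3.11
```

View pics/m4.png

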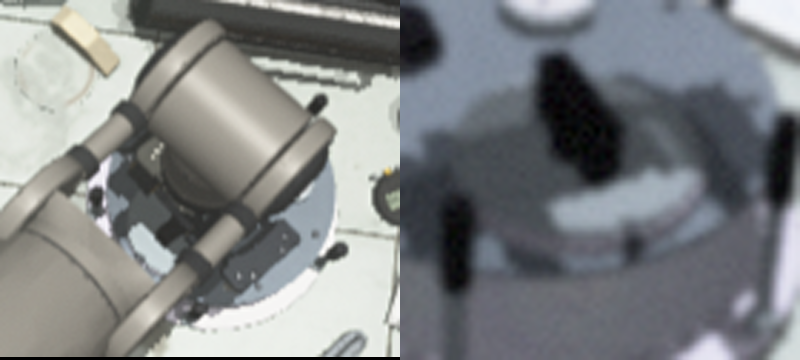

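Lid appears seated with the key at the notch. I'll move aside for a clear view.

```bash
python3 -m jog '[0.5,-3,36,-1,-3,0.5,-5,36,-1,-3,0.5,-6,36,-1,-3,0.5,-7,30,-1,-3,0.5,0,0,0,0]'>/dev/null;python3 tl.py;python3 shot.py m5 "((230,140,140,125),(240,140,80,72))"; python3 lidm.py m5
```

```text
t 74.6 p [ 427.3 -395.1  244.5] yaw -29.7 lean world [-0.003 -0.011] rad/tan [ 0.005 -0.01 ] F [ 1.  -0.1 -0. ] w 46.2
top bar [13 15 18 16 63] [ 533.6 -303.1] dir 141.4
side bar [ 15  17  14  23 208] [ 526.1 -279.4] dir 128.4
```

View pics/m5.png

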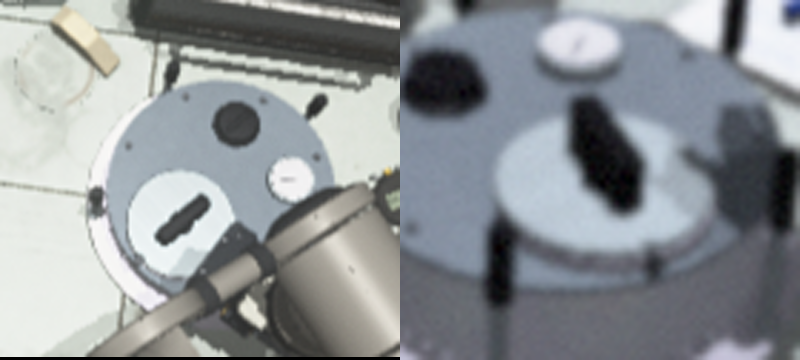

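```bash
python3 - <<'E'
from h import *
A=np.array([580.2,-343.8]);p0=np.array([534,-302.5])
for tag in('m5','l8'):
  for n in('top','side'):
    z=np.load(f'{n}_{tag}.npz');d=z['d'];im=z['im'].astype(int);P=cloud(n,d);g=im.mean(2)
    def fit(m):
        X=P[m];m2=np.ones(len(X),bool)
        for _ in range(5):
            c,*_=np.linalg.lstsq(np.c_[X[m2,:2]-p0,np.ones(m2.sum())],X[m2,2],rcond=None)
            r=X[:,2]-np.c_[X[:,:2]-p0,np.ones(len(X))]@c;m2=np.abs(r)<max(3,2*np.std(r[m2]))
        return c.round(3),m2.sum()
    dist=np.hypot(P[...,0]-p0[0],P[...,1]-p0[1])
    disc=(dist<54)&(P[...,2]>104)&(P[...,2]<122)&(g>115)
    ra=np.hypot(P[...,0]-A[0],P[...,1]-A[1])
    plate=(ra<115)&(dist>68)&(P[...,2]>88)&(P[...,2]<106)
    print(tag,n,'disc',fit(disc),'plate',fit(plate))
E
```

```text
m5 top disc (array([-3.00000e-03, -3.00000e-03,  1.14655e+02]), np.int64(660)) plate (array([ 1.0000e-03, -1.0000e-03,  9.8604e+01]), np.int64(1542))
m5 side disc (array([-3.00000e-03,  1.00000e-03,  1.12838e+02]), np.int64(584)) plate (array([ 0.   ,  0.   , 96.785]), np.int64(1679))
l8 top disc (array([-5.00000e-02, -3.20000e-02,  1.18092e+02]), np.int64(590)) plate (array([-1.0000e-03,  1.0000e-03,  9.8642e+01]), np.int64(1627))
l8 side disc (array([-5.70000e-02, -3.50000e-02,  1.16531e+02]), np.int64(532)) plate (array([-0.   , -0.   , 96.838]), np.int64(1603))
```

```bash
python3 -c "
from plant import *
print(close_job())"
```

```text
the job is handed in; nothing more can be done
None
```

I put all four jars in their own carousel pockets, closed and seated the lid, and handed the job in at about 75 s of the 210 s.

**Jars:** I loaded one pocket at a time and pushed the carousel one detent anticlockwise after each of the first three jars. I saw each jar sitting in its pocket below the port. The lid now covers the port, so I did not look at the jars again at the end.

**Lid:** I set it on the rim with its key about 90° from the notch. It rested there with a tilt of about 0.06 rad, 3 to 4 mm above its home height. I then regripped it and turned it on the rim, without lifting it, until the key dropped in.

**Last checks:**
- **Seating:** the depth images show the lid's disc flat to within about 0.005 rad and 16.05 mm above the drum's top plate (16 mm when home).
- **Centring:** in the top view the grip bar is centred within about 1 mm of the port I measured.
- **Key:** the side view shows the key at the notch.
- **Robot:** the arm was clear of everything.

**Disagreements:**
- **Bar angle:** it read 141° in the top view against the 138° I had measured for the notch. The side view's bar angle and centre were distorted by its oblique view, so I did not use them.
- **Camera spread:** the two cameras differed by 2 to 5 mm on jar and lid positions, so I used averages.
- **Tool lean:** the tool drifted by up to about 0.1 rad during moves. I first lowered the lid onto the rim tilted, let it settle when released, straightened the tool with slow moves, then regripped for the turn.

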